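# Chock the tins and draw the glass plates of a sloping counter display

## Task

The three glass plates of the sloping tin display are due for washing. Set a rubber chock on the board downhill of every tin on display, its toe close to the glass that holds the tin, before you draw any glass; then slide every plate up out of its grooves and stand each in a slot of the draining rack, so that the tins stay up in their lanes on their chocks. Only after that, lay the spare tin from the tray on its side in an empty lane against a chock of its own; leave the steel cup near you and the glass dish where they are and let no plate fall over.

Things in the scene. Friction and masses are not known exactly. Their poses are not given: they have to be found in the camera images.
- stand: Wooden tin display, fixed, 260 mm deep, 395 mm wide. Origin: centre of its underside, on the counter; x points uphill, away from the robot, y to its left. The smooth board, x = -0.13 to 0.11, rises 10 degrees towards +x: its surface is 49 mm above the counter at x = 0. An unstopped tin rolls down to the 10 mm lip (top 52 mm above the counter) at the front, x = -0.138.
- lane0 (a point): Point on the board's surface in the centre of the left (+y) lane, on the line (stand x = 0.03) where the glass plates stand; axes as the stand's. Lanes are 125 mm apart; the grooved posts beside each, at stand x = 0.018 to 0.042, rise 48 mm over the board and leave 105 mm free between them.
- lane1 (a point): Point on the board's surface in the centre of the middle lane, on the line (stand x = 0.03) where the glass plates stand; axes as the stand's. Lanes are 125 mm apart; the grooved posts beside each, at stand x = 0.018 to 0.042, rise 48 mm over the board and leave 105 mm free between them.
- lane2 (a point): Point on the board's surface in the centre of the right (-y) lane, on the line (stand x = 0.03) where the glass plates stand; axes as the stand's. Lanes are 125 mm apart; the grooved posts beside each, at stand x = 0.018 to 0.042, rise 48 mm over the board and leave 105 mm free between them.
- glass0_center (a point): Centre of the glass plate that starts in the left lane: 8 mm thick (x), 113 mm wide (y), 74 mm high (z), 0.15 kg, greenish. Stands upright in grooves in two posts (1.5 mm play), lower edge on the board, upper 26 mm clear above the posts; slides straight up, 50 mm to leave the grooves.
- glass1_center (a point): Centre of the glass plate that starts in the middle lane: 8 mm thick (x), 113 mm wide (y), 74 mm high (z), 0.15 kg, greenish. Stands upright in grooves in two posts (1.5 mm play), lower edge on the board, upper 26 mm clear above the posts; slides straight up, 50 mm to leave the grooves.
- glass2_center (a point): Centre of the glass plate that starts in the right lane: 8 mm thick (x), 113 mm wide (y), 74 mm high (z), 0.15 kg, greenish. Stands upright in grooves in two posts (1.5 mm play), lower edge on the board, upper 26 mm clear above the posts; slides straight up, 50 mm to leave the grooves.
- tin0_center (a point): Centre of the tin that starts in the left lane, lying on its side just uphill of the glass and resting against it (absent in some starts): a plain steel tin with a paper band, 40 mm diameter, 54 mm long along its y axis (lying across the slope), 0.13 to 0.25 kg. It rolls freely about y.
- tin1_center (a point): Centre of the tin that starts in the middle lane, lying on its side just uphill of the glass and resting against it (absent in some starts): a plain steel tin with a paper band, 40 mm diameter, 54 mm long along its y axis (lying across the slope), 0.13 to 0.25 kg. It rolls freely about y.
- tin2_center (a point): Centre of the tin that starts in the right lane, lying on its side just uphill of the glass and resting against it (absent in some starts): a plain steel tin with a paper band, 40 mm diameter, 54 mm long along its y axis (lying across the slope), 0.13 to 0.25 kg. It rolls freely about y.
- spare_center (a point): Centre of the spare tin, same as the others (40 mm diameter, 54 mm long along its y axis), lying on its side in the shallow tray. It rolls freely about y.
- chock0_center (a point): Centre of a black rubber chock (wedge), half-way up its 28 mm: 44 mm long (x), 36 mm wide (y), 60 g. x points to its thin toe (+22 mm), from which the face climbs at 55 degrees to a flat top (x = +3 mm back to the upright heel at -22 mm). Starts on the counter right of the display. A tin lying against its face has its centre about 10 mm uphill of the toe.
- chock1_center (a point): Centre of a black rubber chock (wedge), half-way up its 28 mm: 44 mm long (x), 36 mm wide (y), 60 g. x points to its thin toe (+22 mm), from which the face climbs at 55 degrees to a flat top (x = +3 mm back to the upright heel at -22 mm). Starts on the counter right of the display. A tin lying against its face has its centre about 10 mm uphill of the toe.
- chock2_center (a point): Centre of a black rubber chock (wedge), half-way up its 28 mm: 44 mm long (x), 36 mm wide (y), 60 g. x points to its thin toe (+22 mm), from which the face climbs at 55 degrees to a flat top (x = +3 mm back to the upright heel at -22 mm). Starts on the counter right of the display. A tin lying against its face has its centre about 10 mm uphill of the toe.
- tray: Shallow aluminium tray, fixed, 120 mm (x) by 130 mm (y), walls 14 mm high and 4 mm thick, floor 4 mm above the counter; holds the spare tin. Origin: centre of its underside.
- rack: White draining rack, fixed, 130 mm (x) by 150 mm (y), 42 mm high, with three slots along its y, 16 mm wide (x) and 142 mm long, 44 mm apart in x. Origin: centre of its underside. It and the tray stand on the left; either may be the nearer.
- slot0 (a point): Centre of the floor of the rack's far (+x) slot, 6 mm above the counter and 36 mm below the rack's top; axes as the rack's.
- slot1 (a point): Centre of the floor of the rack's middle slot, 6 mm above the counter and 36 mm below the rack's top; axes as the rack's.
- slot2 (a point): Centre of the floor of the rack's near (-x) slot, 6 mm above the counter and 36 mm below the rack's top; axes as the rack's.
- steel_cup: Open steel sundae cup, 84 mm wide, 60 mm high, standing on the counter near the robot; bystander. Origin: centre of its underside.
- dish: Glass dish, 90 mm wide, 35 mm high, on the counter to the right; bystander. Origin: centre of its underside.

How it is judged:
By the outcome, as a careful person would: the job done as asked, in the order asked, and still so for the second after the job is handed in, with the robot touching nothing.
Of tin0, tin1, tin2 only 1 to 2 are there at a start; the rules pass over those that are not, and their reading is None.
At some moment in a run one of chock0, chock1, chock2, spare may be knocked a few centimetres aside while the robot is not near it.
It also fails if it takes over 200 s, if anything falls off the work surface, if the arm or the gripper's body presses on something with over 40 N, if the wrist force passes 120 N, or if a joint passes its speed limit or range.

## Robot

A 6-joint arm with a two-finger parallel gripper is mounted at the origin on the work surface. World frame = base frame: x ahead of the robot, y to its left, z up, the work surface at z = 0. Lengths are in m, angles in rad, forces in N, time in s.
With the tool pointing down it reaches from about 0.425 to 0.925 m from the base axis. Payload 12.5 kg.
Tool frame: the origin (TCP) lies on the mounting face of the last link; the fingertips stand 173 mm ahead of it and the grasp point (between the pads) lies 155 mm ahead of it; z points along the fingers, y is the line along which they close (so a half turn about z gives the same grasp; the last joint's range is limited). The gripper opens to 85 mm and grips with 20 to 120 N. Pads are 22 mm wide; open, the fingers measure 114 mm over their backs; the gripper's body (76 mm by 85 mm) begins 54 mm behind the grasp point. The pads swing forward as they close: fully open they stand 13 mm farther back than shut.
Start: joints at [-1.423, 0.491, 1.559, -0, 1.092, -0.106], TCP at [0.157, -0.605, 0.405] pointing down, gripper open.
Joint ranges: [-3.1, 3.1], [-0.84, 2.19], [0.05, 2.79], [-1.13, 4.28], [0.06, 2.93], [-2.69, 2.69]. Speed limits (rad/s): [2.22, 2.22, 2.79, 3.14, 3.14, 3.14].

## Interface

Orientations are given as a rotation vector (axis times angle).
In Python, from station import arm gives the robot as it stands.
- The arm moves only by the tool drive_tool, never from a script. Its argument "moves" is text: rows parted by semicolons, each of 5 numbers parted by spaces: the shift along the tool's x, y, z scaled (see below), then the turn about the tool's z scaled (see below), then the closure, from 0 (fully open) to 1 (shut). In form: dx dy dz twist claw; .... A call has 1 to 12 rows; each row is the pose to reach, as a shift and turn from the pose commanded when the call began, along the tool's axes at that moment; what a row does not reach only later rows make up. The controller multiplies each number of a shift by 1 m and each number of a turn by 30 degrees. A row lasts 1/12 s, in which the tool goes at most 41.7 mm and 7.16 degrees, less where a joint would pass 70% of its speed; a pose out of reach is approached as far as the arm can. A call with a number of a shift or a turn outside -1 to 1 is refused whole. A call with a gripper value outside its range is refused whole. The fingers move at their own pace and stop on an object; "grip_force" is the grip in N (left out, the last holds). Time passes only in rows, so rows that repeat a pose let the fingers close. It gives the time, the measured TCP pose, the force, the opening and the grip force at its end, in the units of the state.
- arm.get_obs(): the state, without advancing time (a new reading comes with each control period).
- arm.get_image(name): name is "scene" or "top" or "wrist"; returns a dict with "image" (420x560x3 uint8, red, green, blue), "fx", "fy", "cx", "cy" (pixels), "T" (4x4, takes a point from camera to world coordinates). Camera axes: x right, y down, z forward; pixel columns grow to the right and rows downward; lengths in m; the calibration is good to about 2 mm. A picture is of the moment at which its call begins. There is no depth.
- arm.job_done(): hands the job in; it is judged then, once.
The state is a dict: "time": time; "q": joint angles; "qvel": joint speeds; "joint_torque": joint torques, N m; "ee_pos": TCP position; "ee_rot": TCP orientation; "ft_force": force on the tool from outside, world axes, zero at the start; "ft_torque": the same for the moment, N m; "width": finger opening in m; "gripper_force": force on a finger pad.
Only numpy, scipy, OpenCV 4.12 (cv2) and the standard library are available. Lean on these libraries where they do the work, as an engineer would, in place of code of your own. Each camera call takes 0.05 s, during which the arm holds its last target. There are 200 camera calls.

## Working session

There is one attempt and no reset: what is moved stays moved. The work goes in short steps, Python scripts to look and compute and a tool call to move; the robot and the scene stay as the last step left them, time stands still between calls to the robot, and variables do not carry over. Pictures are saved under pics/ and viewed, at most 14 in all, crops included, and the job is handed in when it is done.

Besides the shell and the picture viewer there is one more tool, called after ">>>" in YAML: its name, and indented under it one key for each argument. drive_tool: Moves the arm, as the interface text tells. Shifts and turns lie within -1 to 1; 1 stands for 1 m of shift or 30 degrees of turn. Its arguments: {"type":"object","properties":{"moves":{"type":"string"},"grip_force":{"type":"number"}},"required":["moves"]}

```bash
ls; mkdir -p pics; cat > h.py <<'E'
import numpy as np, cv2
from station import arm
from scipy.spatial.transform import Rotation as R
def snap(name,fn=None):
    d=arm.get_image(name); d['T']=np.array(d['T'])
    if fn: cv2.imwrite('pics/'+fn+'.png',cv2.cvtColor(d['image'],cv2.COLOR_RGB2BGR))
    return d
def ray(d,u,v):
    r=d['T'][:3,:3]@np.array([(u-d['cx'])/d['fx'],(v-d['cy'])/d['fy'],1.]); return d['T'][:3,3],r/np.linalg.norm(r)
def onz(d,u,v,z):
    o,r=ray(d,u,v); return o+r*(z-o[2])/r[2]
def proj(d,p):
    q=np.linalg.inv(d['T'])@np.append(p,1); return np.array([d['fx']*q[0]/q[2]+d['cx'],d['fy']*q[1]/q[2]+d['cy']])
def st():
    o=arm.get_obs(); Rm=R.from_rotvec(o['ee_rot']).as_matrix(); return o,np.array(o['ee_pos']),Rm
np.set_printoptions(precision=4,suppress=True)
E
python3 - <<'E'
from h import *
for n in ('scene','top'):
    d=snap(n,n+'0'); print(n,d['fx'],d['cx'],d['T'])
o,p,Rm=st(); print(o['time'],p,Rm,o['width'])
E
```

```text
pics
scene 486.85379048479825 274.92578835008766 [[-0.8512  0.3132 -0.4212  1.0694]
 [ 0.5246  0.5314 -0.6651  0.8406]
 [ 0.0156 -0.7871 -0.6167  0.8598]
 [ 0.      0.      0.      1.    ]]
top 378.93220957230807 279.39444992733223 [[-0.0099 -0.9921  0.1251  0.4171]
 [-0.9998  0.0122  0.0179 -0.0092]
 [-0.0193 -0.1249 -0.992   0.8713]
 [ 0.      0.      0.      1.    ]]
0.1 [ 0.1569 -0.6049  0.4042] [[ 0.968   0.2511 -0.0002]
 [ 0.2511 -0.968   0.001 ]
 [ 0.0001 -0.001  -1.    ]] 0.0852239418731247
```

View pics/scene0.png

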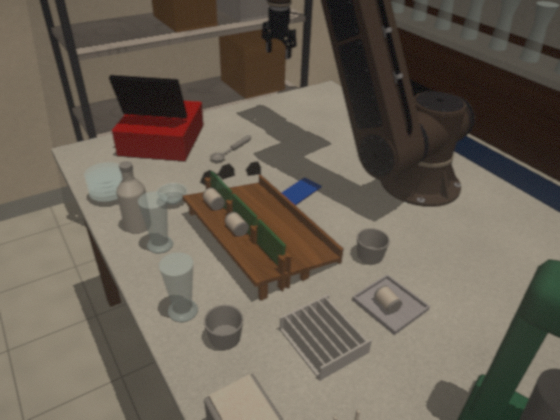

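View pics/top0.png

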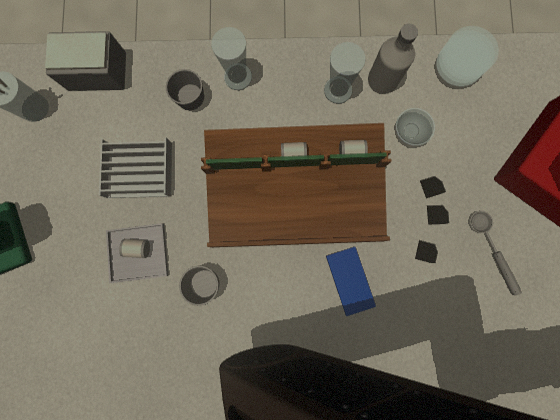

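The top view shows tins in the middle (294,150) and right (354,148) lanes, with the left lane empty. The chocks are at about (431,187), (437,214) and (426,252), the rack at (136,169) and the spare at (133,247).

```bash
python3 - <<'E'
from h import *
d=snap('top'); im=cv2.cvtColor(d['image'],cv2.COLOR_RGB2BGR)
a=cv2.resize(im[125:265,395:475],None,fx=4,fy=4,interpolation=cv2.INTER_CUBIC)
b=cv2.resize(im[125:265,90:210],None,fx=4,fy=4,interpolation=cv2.INTER_CUBIC)
cv2.imwrite('pics/crop1.png',np.hstack([b,a]))
g=im.max(2)
m=((g<55)*255).astype(np.uint8); m[:,:400]=0; m[:,460:]=0; m[:170]=0; m[270:]=0
for c in cv2.findContours(m,cv2.RETR_EXTERNAL,cv2.CHAIN_APPROX_NONE)[0]:
    if cv2.contourArea(c)>60:
        r=cv2.minAreaRect(c); print(r, onz(d,*r[0],.014))
for n,u,v,z in [('lipL',208,243,.052),('lipR',389,238,.052),('backL',206,131,.068),('backR',384,125,.068),('rack tl',102,141,.042),('rack tr',171,138,.042),('rack br',171,196,.042),('rack bl',102,198,.042),('tray tl',109,227,.014),('tray tr',166,224,.014),('tray br',168,277,.014),('tray bl',110,282,.014),('spare',134,247,.024),('cup',199,282,.06),('dish',414,127,.03),('tin1',294,150,.08),('tin2',354,148,.08)]:
    print(n,onz(d,u,v,z))
E
```

```text
((426.4118347167969, 251.85296630859375), (20.130456924438477, 18.432706832885742), 14.03624439239502) [ 0.422  -0.3208  0.014 ]
((437.5, 214.5), (17.0, 21.0), 90.0) [ 0.5055 -0.3505  0.014 ]
((432.35003662109375, 186.05003356933594), (18.024978637695312, 20.238576889038086), 71.56504821777344) [ 0.5708 -0.3429  0.014 ]
lipL [0.4456 0.1608 0.052 ]
lipR [ 0.4521 -0.229   0.052 ]
backL [0.6907 0.1652 0.068 ]
backR [ 0.6979 -0.2251  0.068 ]
rack tl [0.6799 0.4084 0.042 ]
rack tr [0.6845 0.2505 0.042 ]
rack br [0.5511 0.247  0.042 ]
rack bl [0.5486 0.4019 0.042 ]
tray tl [0.4857 0.3963 0.014 ]
tray tr [0.4911 0.2654 0.014 ]
tray br [0.3719 0.2576 0.014 ]
tray bl [0.362  0.3883 0.014 ]
spare [0.4393 0.333  0.024 ]
cup [0.3633 0.1771 0.06  ]
dish [ 0.7053 -0.3033  0.03  ]
tin1 [ 0.6414 -0.0274  0.08  ]
tin2 [ 0.6438 -0.1558  0.08  ]
```

View pics/crop1.png

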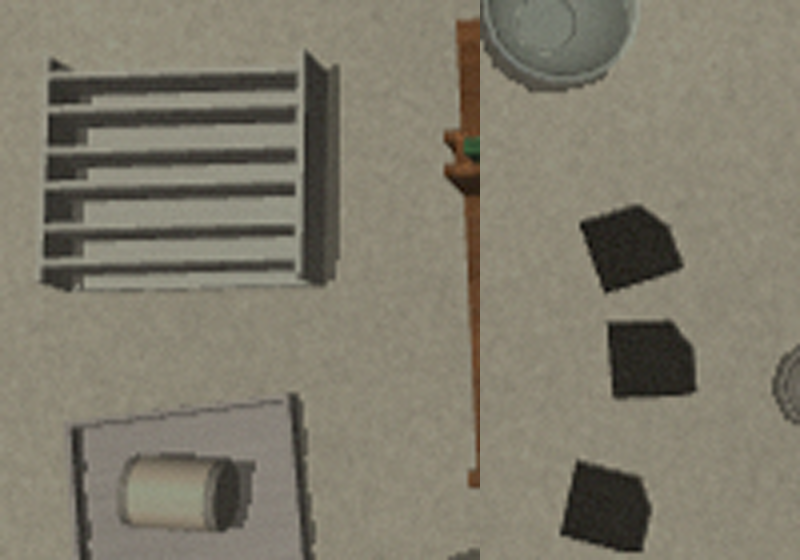

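The crop shows the rack's three slots as the narrow wall pairs at crop rows (75,110), (153,188) and (230,267). All three chock toes point roughly away from the robot. Next I'll move over the chocks with the tool squared to the world.

>>> drive_tool:
  moves: "0.401 -0.18 0 0.484 0;0.401 -0.18 0 0.484 0;0.401 -0.18 0 0.484 0;0.401 -0.18 0 0.484 0;0.401 -0.18 0 0.484 0;0.401 -0.18 0 0.484 0;0.401 -0.18 0 0.484 0;0.401 -0.18 0 0.484 0;0.401 -0.18 0 0.484 0;0.401 -0.18 0 0.484 0;0.401 -0.18 0 0.484 0;0.401 -0.18 0 0.484 0"
  grip_force: 30

```text
time: 1.15
ee_pos: [0.5029, -0.327, 0.4044]
ee_rot: [-3.141, -0.007, -0.001]
ft_force: [-0.9, 0.8, 0.6]
width: 0.0853
gripper_force: 0.0
```

```bash
python3 - <<'E'
from h import *
d=snap('wrist','w1'); print(d['fx'],d['T']); o,p,Rm=st(); print(o['time'],p,Rm)
E
```

```text
336.26564363429827 [[ 0.0044 -0.9593 -0.2825  0.5744]
 [-1.     -0.0045 -0.0003 -0.3275]
 [-0.001   0.2825 -0.9593  0.3733]
 [ 0.      0.      0.      1.    ]]
1.2 [ 0.5014 -0.3283  0.4043] [[ 1.      0.0039 -0.0003]
 [ 0.0039 -1.      0.0003]
 [-0.0003 -0.0003 -1.    ]]
```

View pics/w1.png

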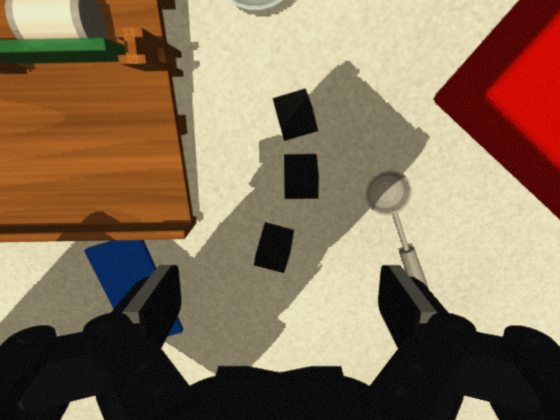

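The wrist view shows the three chocks at (296,114), (301,176) and (274,247), plus the stand's right edge and the right lane's green glass.

```bash
cat >> h.py <<'E'
def chocks(d):
    im=d['image'].astype(int); m=((im.max(2)<40)*255).astype(np.uint8)
    out=[]
    for c in cv2.findContours(m,cv2.RETR_EXTERNAL,cv2.CHAIN_APPROX_NONE)[0]:
        r=cv2.minAreaRect(c); a=r[1][0]*r[1][1]
        if 600<a<6000 and cv2.contourArea(c)>.85*a and max(r[1])<1.8*min(r[1]):
            b=cv2.boxPoints(r); b=b[np.argsort(b[:,1])]
            t=b[:2][np.argsort(b[:2,0])]; h=b[2:][np.argsort(b[2:,0])]
            T=[onz(d,*q,0.)[:2] for q in t]; 
            e=T[0]-T[1]; w=np.linalg.norm(e); dr=np.array([e[1],-e[0]])/w
            toe=(T[0]+T[1])/2; out.append((toe-.022*dr,np.degrees(np.arctan2(dr[1],dr[0])),w,r[0]))
    return out
def tcprow(target,yaw=None):
    "row numbers for TCP xyz target and tool-x yaw (deg, world)"
    o,p,Rm=st(); s=Rm.T@(np.array(target)-p); cy=np.degrees(np.arctan2(Rm[1,0],Rm[0,0]))
    tw=0 if yaw is None else -(yaw-cy)/30
    print('row',s,'twist',round(tw,3),'at',p,'yaw',round(cy,2))
E
python3 - <<'E'
from h import *
d=snap('wrist')
for c in chocks(d): print(c)
for n,u,v,z in [('lipR',193,237,.042),('lip top inner',186,222,.05)]: print(n,onz(d,u,v,z))
E
```

```text
(array([ 0.4219, -0.3224]), np.float64(-15.859387675692389), np.float64(0.03730867819591531), (272.8000183105469, 245.90000915527344))
(array([ 0.5049, -0.3513]), np.float64(0.2242880453492485), np.float64(0.036403541623515244), (299.5, 174.5))
(array([ 0.5698, -0.3434]), np.float64(14.09459246022516), np.float64(0.03617811440988542), (293.74334716796875, 112.34954833984375))
lipR [ 0.4437 -0.2384  0.042 ]
lip top inner [ 0.4631 -0.2346  0.05  ]
```

>>> drive_tool:
  moves: "-0.0075 0.023 0.1 0 0;-0.0075 0.023 0.1 0 0;-0.0075 0.023 0.1 0 0;-0.0075 0.023 0.223 0 0;-0.0075 0.023 0.223 0 0;-0.0075 0.023 0.223 0 0;-0.0075 0.023 0.223 0 0;-0.0075 0.023 0.223 0 0;-0.0075 0.023 0.223 0 0"

```text
time: 2.0
ee_pos: [0.4924, -0.3541, 0.1837]
ee_rot: [3.14, -0.001, 0.002]
ft_force: [1.5, 0.1, 1.0]
width: 0.0854
gripper_force: 0.0
```

>>> drive_tool:
  moves: "0 0 0 0 1;0 0 0 0 1;0 0 0 0 1;0 0 0 0 1;0 0 0 0 1;0 0 0 0 1;0 0 0 0 1;0 0 0 0 1;0 0 0 0 1;0 0 0 0 1"
  grip_force: 30

```text
time: 2.83
ee_pos: [0.4926, -0.3531, 0.1831]
ee_rot: [3.14, 0.001, 0.002]
ft_force: [-1.7, 2.6, 11.5]
width: 0.0354
gripper_force: 29.2
```

>>> drive_tool:
  moves: "0 0 -0.1 0 1;0 0 -0.1 0 1;0 0 -0.15 0 1;0 -0.05 -0.22 0 1;0.01 -0.323 -0.22 0 1;0.01 -0.323 -0.22 0 1;0.01 -0.323 -0.22 0 1;0.01 -0.323 -0.22 0 1;0.01 -0.323 -0.22 0 1;0.01 -0.323 -0.22 0 1;0.01 -0.323 -0.22 0 1;0.01 -0.323 -0.22 0 1"

```text
time: 3.83
ee_pos: [0.5016, -0.0263, 0.4031]
ee_rot: [-3.141, -0.004, -0.002]
ft_force: [0.7, -0.4, -0.5]
width: 0.0354
gripper_force: 31.1
```

```bash
python3 - <<'E'
from h import *
d=snap('wrist','w2'); o,p,Rm=st(); print(o['time'],p,o['width'],d['T'][:3,3]); import pickle; pickle.dump(d,open('w2.pkl','wb'))
E
```

```text
3.8833 [ 0.5017 -0.0254  0.4034] 0.03545746021125332 [ 0.5732 -0.0269  0.3721]
```

View pics/w2.png

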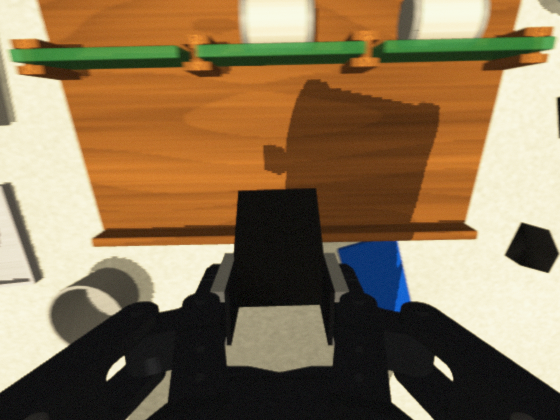

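The chock is held square. The glass strips run along rows 45–65, and the lip runs from (94,240) to (476,235).

```bash
python3 - <<'E'
from h import *; import pickle
d=pickle.load(open('w2.pkl','rb')); im=d['image'].astype(int)
for c in (100,280,450): print(c,[tuple(im[r,c]) for r in range(36,74,2)])
g=((im[...,1]>im[...,0]+25)&(im[...,1]>im[...,2]+10)).astype(np.uint8)*255
for c in cv2.findContours(g,cv2.RETR_EXTERNAL,cv2.CHAIN_APPROX_NONE)[0]:
    if cv2.contourArea(c)>300:
        r=cv2.minAreaRect(c); print(r, [onz(d,*q,.128) for q in cv2.boxPoints(r)])
for u,v in [(94,236),(477,229),(94,243),(477,237)]: print(onz(d,u,v,.052))
print([tuple(im[r,200]) for r in range(216,252,2)])
E
```

```text
100 [(np.int64(174), np.int64(100), np.int64(37)), (np.int64(171), np.int64(98), np.int64(39)), (np.int64(175), np.int64(102), np.int64(39)), (np.int64(182), np.int64(107), np.int64(39)), (np.int64(180), np.int64(105), np.int64(38)), (np.int64(154), np.int64(101), np.int64(41)), (np.int64(80), np.int64(146), np.int64(67)), (np.int64(82), np.int64(151), np.int64(71)), (np.int64(84), np.int64(153), np.int64(70)), (np.int64(86), np.int64(155), np.int64(74)), (np.int64(78), np.int64(148), np.int64(69)), (np.int64(71), np.int64(138), np.int64(65)), (np.int64(31), np.int64(62), np.int64(25)), (np.int64(27), np.int64(48), np.int64(23)), (np.int64(29), np.int64(52), np.int64(24)), (np.int64(34), np.int64(54), np.int64(24)), (np.int64(70), np.int64(66), np.int64(32)), (np.int64(192), np.int64(113), np.int64(42)), (np.int64(179), np.int64(106), np.int64(35))]
280 [(np.int64(245), np.int64(235), np.int64(199)), (np.int64(240), np.int64(228), np.int64(187)), (np.int64(236), np.int64(224), np.int64(183)), (np.int64(191), np.int64(186), np.int64(141)), (np.int64(94), np.int64(167), np.int64(91)), 
[... 2434 characters left out ...]
9), np.int64(42)), (np.int64(183), np.int64(109), np.int64(40)), (np.int64(176), np.int64(103), np.int64(37)), (np.int64(96), np.int64(55), np.int64(20)), (np.int64(74), np.int64(38), np.int64(10)), (np.int64(68), np.int64(41), np.int64(17)), (np.int64(69), np.int64(39), np.int64(15)), (np.int64(68), np.int64(38), np.int64(17)), (np.int64(121), np.int64(68), np.int64(25)), (np.int64(175), np.int64(100), np.int64(40)), (np.int64(176), np.int64(101), np.int64(40)), (np.int64(174), np.int64(101), np.int64(39)), (np.int64(188), np.int64(136), np.int64(84)), (np.int64(245), np.int64(241), np.int64(213)), (np.int64(246), np.int64(242), np.int64(214)), (np.int64(248), np.int64(242), np.int64(218))]
```

```bash
python3 - <<'E'
from h import *; import pickle
d=pickle.load(open('w2.pkl','rb'))
for u,v in [(100,68),(280,64.5),(450,60.5)]: print(onz(d,u,v,.0536))
for u,v in [(100,59),(280,55),(450,51)]: print(onz(d,u,v,.128))
print(chocks(d)); tcprow([.5,-.0285,.3])
p=np.array([.5017,-.0254]);
for z in (.235,.263): print(z,[onz(d,u,v,z) for u,v in ((238,190),(316,190),(230,305),(328,305))])
E
```

```text
[0.6083 0.131  0.0536]
[ 0.6115 -0.0273  0.0536]
[ 0.6151 -0.1759  0.0536]
[0.6057 0.0933 0.128 ]
[ 0.6084 -0.0272  0.128 ]
[ 0.6112 -0.1403  0.128 ]
[]
row [-0.0019  0.0031  0.1033] twist 0 at [ 0.5017 -0.0254  0.4034] yaw 0.21
0.235 [array([ 0.5411, -0.0097,  0.235 ]), array([ 0.5412, -0.0423,  0.235 ]), array([ 0.4863, -0.0042,  0.235 ]), array([ 0.4865, -0.0497,  0.235 ])]
0.263 [array([ 0.5476, -0.0132,  0.263 ]), array([ 0.5477, -0.0392,  0.263 ]), array([ 0.5041, -0.0089,  0.263 ]), array([ 0.5042, -0.0451,  0.263 ])]
```

>>> drive_tool:
  moves: "0.07 0.003 0.04 -0.036 1;0.07 0.003 0.08 -0.036 1;0.07 0.003 0.11 -0.036 1;0.07 0.003 0.14 -0.036 1;0.07 0.003 0.155 -0.036 1;0.07 0.003 0.16 -0.036 1;0.07 0.003 0.16 -0.036 1;0.07 0.003 0.16 -0.036 1"

```text
time: 4.55
ee_pos: [0.5726, -0.0331, 0.2429]
ee_rot: [3.141, 0.03, 0.002]
ft_force: [0.3, -0.1, 0.2]
width: 0.0351
gripper_force: 31.1
```

```bash
python3 - <<'E'
from h import *
d=snap('wrist','w3'); o,p,Rm=st(); print(o['time'],p,o['width'],o['ft_force']); tcprow([.572,-.028,.236],1.3)
s=snap('scene'); cv2.imwrite('pics/s3.png',cv2.resize(cv2.cvtColor(s['image'][150:300,170:350],cv2.COLOR_RGB2BGR),None,fx=4,fy=4))
E
```

```text
4.6 [ 0.5726 -0.0331  0.2434] 0.03543044256634328 [ 0.1706 -0.7394 -0.7865]
row [-0.0005 -0.0052  0.0074] twist -0.007 at [ 0.5726 -0.0331  0.2434] yaw 1.1
```

View pics/s3.png

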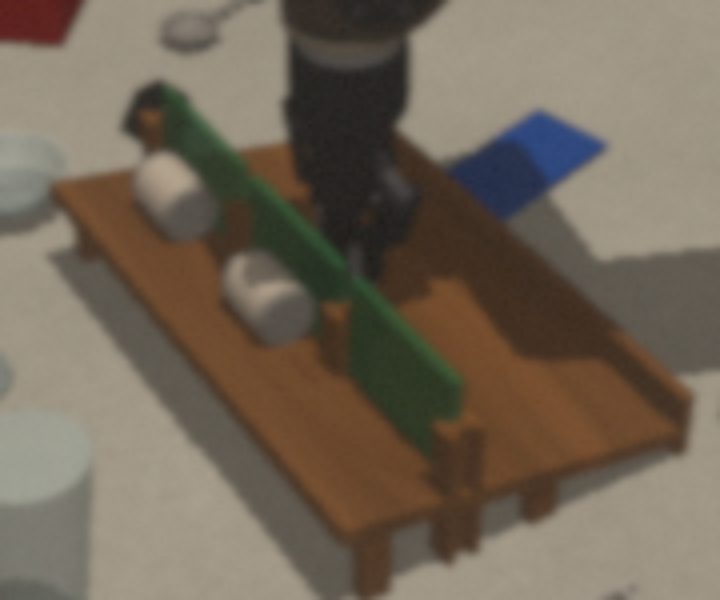

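The crop shows the chock held behind glass 1, with the gripper clear of the glass. I'll lower it and centre it.

>>> drive_tool:
  moves: "0 -0.005 0.003 -0.007 1;0 -0.005 0.005 -0.007 1;0 -0.005 0.007 -0.007 1;0 -0.005 0.008 -0.007 1;0 -0.005 0.008 -0.007 1;0 -0.005 0.008 -0.007 1"
  grip_force: 20

```text
time: 5.15
ee_pos: [0.5719, -0.0276, 0.2344]
ee_rot: [-3.141, -0.037, 0.0]
ft_force: [-4.6, 3.7, 9.7]
width: 0.0354
gripper_force: 28.4
```

>>> drive_tool:
  moves: "0 0 0.003 0 1;0 0 0.004 0 1;0 0 0.004 0 1;0 0 0.004 0 0.35;0 0 0.004 0 0.35;0 0 0.004 0 0.35;0 0 0.004 0 0.35;0 0 0 0 0.35;-0.02 0 -0.05 0 0.35;-0.06 0 -0.09 0 0.35;-0.06 0 -0.12 0 0.35;-0.06 0 -0.12 0 0.35"

```text
time: 6.15
ee_pos: [0.5108, -0.0293, 0.3584]
ee_rot: [3.14, 0.036, 0.007]
ft_force: [1.1, 0.1, -0.1]
width: 0.0555
gripper_force: 0.0
```

```bash
python3 - <<'E'
from h import *
d=snap('wrist','w4'); o,p,Rm=st(); print(o['time'],p,o['width'],o['ft_force']);
import pickle; pickle.dump(d,open('w4.pkl','wb'))
E
```

```text
6.2 [ 0.5113 -0.0294  0.3585] 0.05567357294050142 [ 0.2614 -0.4641  0.8348]
```

View pics/w4.png

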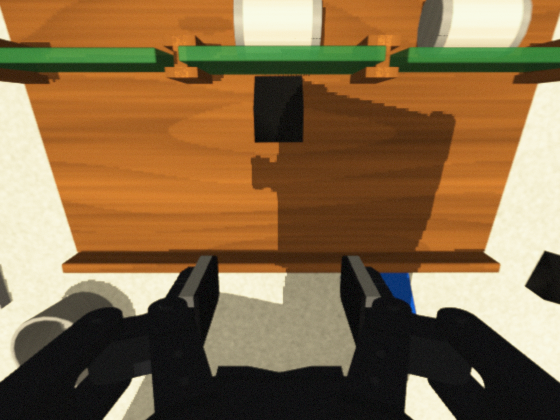

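Chock 1 lies flat at (278,108), its toe about 4 px (roughly 4 mm) from the glass and in line with the tin. On to the next chock.

>>> drive_tool:
  moves: "-0.01 0.3 -0.045 0 0;-0.01 0.3 -0.045 0 0;-0.01 0.3 -0.045 0 0;-0.01 0.3 -0.045 0 0;-0.01 0.3 -0.045 0 0;-0.01 0.3 -0.045 0 0;-0.01 0.3 -0.045 0 0;-0.01 0.3 -0.045 0 0;-0.01 0.3 -0.045 0 0;-0.01 0.3 -0.045 0 0"

```text
time: 7.03
ee_pos: [0.509, -0.3297, 0.3976]
ee_rot: [-3.14, -0.034, 0.002]
ft_force: [-0.4, 1.0, -0.1]
width: 0.0854
gripper_force: 0.0
```

```bash
python3 - <<'E'
from h import *
d=snap('wrist')
for c in chocks(d):
    print(c); a=np.radians(c[1]); tcprow([*(c[0]-.012*np.array([np.cos(a),np.sin(a)])),.183],c[1])
E
```

```text
(array([ 0.4221, -0.3218]), np.float64(-15.67731755147702), np.float64(0.037788017374298835), (269.88677978515625, 253.896240234375))
row [-0.0982 -0.0122  0.2149] twist 0.566 at [ 0.5092 -0.3288  0.3978] yaw 1.31
(array([ 0.5702, -0.3426]), np.float64(14.619926114617245), np.float64(0.03651505568199129), (293.2353210449219, 119.941162109375))
row [0.0492 0.0182 0.2147] twist -0.444 at [ 0.5092 -0.3288  0.3978] yaw 1.31
```

>>> drive_tool:
  moves: "0.049 0.018 0.05 -0.444 0;0.049 0.018 0.1 -0.444 0;0.049 0.018 0.13 -0.444 0;0.049 0.018 0.17 -0.444 0;0.049 0.018 0.2 -0.444 0;0.049 0.018 0.215 -0.444 0;0.049 0.018 0.215 -0.444 0;0.049 0.018 0.215 -0.444 0;0.049 0.018 0.215 -0.444 0"

```text
time: 7.83
ee_pos: [0.5592, -0.3458, 0.1855]
ee_rot: [3.114, 0.402, 0.002]
ft_force: [0.4, -0.5, 0.3]
width: 0.0854
gripper_force: 0.0
```

>>> drive_tool:
  moves: "0 0 0 0 1;0 0 0 0 1;0 0 0 0 1;0 0 0 0 1;0 0 0 0 1;0 0 0 0 1;0 0 0 0 1;0 0 0 0 1"
  grip_force: 30

```text
time: 8.5
ee_pos: [0.5586, -0.3466, 0.1849]
ee_rot: [3.115, 0.4, 0.001]
ft_force: [-0.8, 1.6, 7.3]
width: 0.0355
gripper_force: 29.7
```

>>> drive_tool:
  moves: "0 0 -0.05 0 1;0 0 -0.1 0 1;0 0 -0.14 0 1;-0.03 -0.1 -0.14 0.444 1;-0.03 -0.1 -0.14 0.444 1;-0.03 -0.1 -0.14 0.444 1;-0.03 -0.1 -0.14 0.444 1;-0.03 -0.1 -0.14 0.444 1"

```text
time: 9.17
ee_pos: [0.504, -0.2566, 0.3247]
ee_rot: [3.14, 0.038, 0.002]
ft_force: [-1.3, -1.1, -0.0]
width: 0.0354
gripper_force: 30.9
```

```bash
python3 - <<'E'
from h import *
d=snap('wrist'); o,p,Rm=st(); print(o['time'],p,o['width'])
im=d['image']; m=((im.max(2)<40)*255).astype(np.uint8)
# toe edge rows of held chock near columns 250..310
for c in range(230,331,10): print(c,int(np.argmax(m[100:,c]))+100,end='; ')
r=200+10; print([int(x) for x in np.where(np.diff(m[230].astype(int)))[0]])
tcprow([.575,-.151,.28],1.3)
E
```

```text
9.2167 [ 0.5044 -0.2574  0.3243] 0.035488431804617894
230 274; 240 193; 250 192; 260 192; 270 192; 280 191; 290 191; 300 191; 310 191; 320 236; 330 278; [236, 319]
row [ 0.073  -0.1048  0.0443] twist 0.001 at [ 0.5044 -0.2574  0.3243] yaw 1.34
```

>>> drive_tool:
  moves: "0 -0.104 0 0 1;0 -0.104 0 0 1;0.03 -0.104 0.01 0 1;0.073 -0.104 0.03 0 1;0.073 -0.104 0.06 0 1;0.073 -0.104 0.075 0 1;0.073 -0.104 0.078 0 1;0.073 -0.104 0.078 0 1;0.073 -0.104 0.078 0 1"

```text
time: 9.97
ee_pos: [0.5752, -0.1523, 0.2461]
ee_rot: [3.141, 0.035, 0.001]
ft_force: [0.2, 0.4, -0.1]
width: 0.0354
gripper_force: 30.8
```

```bash
python3 - <<'E'
from h import *
tcprow([.5755,-.152,.238],1.3)
E
```

```text
row [ 0.0003 -0.0003  0.0081] twist -0.001 at [ 0.5752 -0.1523  0.2461] yaw 1.28
```

>>> drive_tool:
  moves: "0 0 0.004 0 1;0 0 0.007 0 1;0 0 0.009 0 1;0 0 0.012 0 1;0 0 0.012 0 0.35;0 0 0.012 0 0.35;0 0 0.012 0 0.35;0 0 0.012 0 0.35;0 0 0.008 0 0.35;-0.02 0 -0.05 0 0.35;-0.06 0 -0.09 0 0.35;-0.06 0 -0.1 0 0.35"
  grip_force: 20

```text
time: 10.97
ee_pos: [0.5137, -0.1527, 0.3462]
ee_rot: [-3.141, -0.037, 0.003]
ft_force: [0.6, -0.2, 0.1]
width: 0.0552
gripper_force: 0.0
```

```bash
python3 - <<'E'
from h import *
d=snap('wrist','w5'); o,p,Rm=st(); print(o['time'],p,o['width'],o['ft_force']);
im=cv2.cvtColor(d['image'],cv2.COLOR_RGB2BGR)
cv2.imwrite('pics/w5c.png',cv2.resize(im[20:180,40:400],None,fx=2.2,fy=2.2))
for c in chocks(d): print(c)
E
```

```text
11.0167 [ 0.5117 -0.1527  0.3531] 0.05555524453312769 [ 2.2714 -1.2667  7.5552]
(array([ 0.5866, -0.1526]), np.float64(1.3268116429612968), np.float64(0.04478149175240185), (280.5, 112.5))
```

View pics/w5c.png

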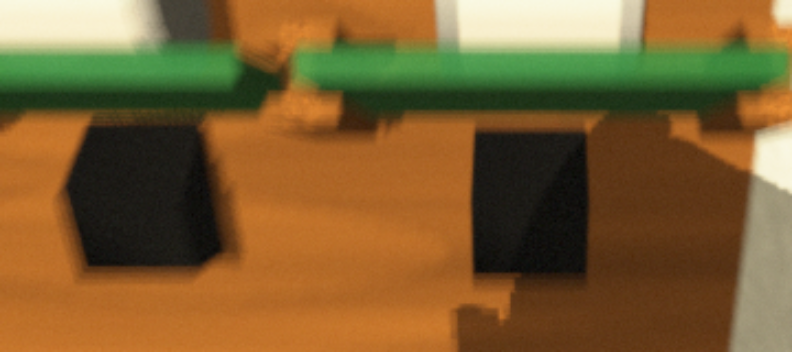

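Chock 2 sits square at crop (530,200) with its toe about 6–7 mm from the glass, and chock 1's gap is about 5–6 mm. I'll regrip each one and ease it closer.

>>> drive_tool:
  moves: "0.04 0 0.03 0 0.35;0.06 0 0.05 0 0.35;0.06 0 0.08 0 0.35;0.06 0 0.1 0 0.35;0.06 0 0.108 0 0.35;0.06 0 0.108 0 0.35;0.06 0 0.108 0 1;0.06 0 0.108 0 1;0.06 0 0.108 0 1;0.06 0 0.108 0 1;0.06 0 0.108 0 1"

```text
time: 11.93
ee_pos: [0.575, -0.1518, 0.2392]
ee_rot: [3.14, 0.036, 0.003]
ft_force: [-0.8, 0.4, 7.6]
width: 0.0357
gripper_force: 21.9
```

>>> drive_tool:
  moves: "0.001 0 -0.0002 0 1;0.002 0 -0.0004 0 1;0.003 0 -0.0006 0 1;0.004 0 -0.0007 0 1;0.004 0 -0.0007 0 1;0.004 0 -0.0007 0 0.35;0.004 0 -0.0007 0 0.35;0.004 0 -0.0007 0 0.35;0.004 0 -0.0007 0 0.35;0 0 -0.05 0 0.35;-0.02 -0.05 -0.08 0 0.35;-0.03 -0.124 -0.08 0 0.35"

```text
time: 12.93
ee_pos: [0.5531, -0.0812, 0.313]
ee_rot: [3.14, 0.031, 0.008]
ft_force: [1.7, 1.2, -0.1]
width: 0.0553
gripper_force: 0.0
```

```bash
python3 - <<'E'
from h import *
tcprow([.5725,-.028,.29],1.3)
E
```

```text
row [ 0.0204 -0.0528  0.023 ] twist -0.006 at [ 0.5531 -0.0812  0.313 ] yaw 1.12
```

>>> drive_tool:
  moves: "0.02 -0.053 0 -0.006 0.35;0.02 -0.053 0 -0.006 0.35;0.02 -0.053 0.03 -0.006 0.35;0.02 -0.053 0.055 -0.006 0.35;0.02 -0.053 0.07 -0.006 0.35;0.02 -0.053 0.075 -0.006 0.35;0.02 -0.053 0.075 -0.006 0.35;0.02 -0.053 0.075 -0.006 1;0.02 -0.053 0.075 -0.006 1;0.02 -0.053 0.075 -0.006 1;0.02 -0.053 0.075 -0.006 1;0.02 -0.053 0.075 -0.006 1"

```text
time: 13.93
ee_pos: [0.572, -0.0267, 0.2359]
ee_rot: [3.141, 0.041, 0.003]
ft_force: [-1.4, -0.8, 6.8]
width: 0.0354
gripper_force: 21.5
```

>>> drive_tool:
  moves: "0.001 0 -0.0002 0 1;0.002 0 -0.0004 0 1;0.003 0 -0.0006 0 1;0.003 0 -0.0006 0 1;0.003 0 -0.0006 0 0.35;0.003 0 -0.0006 0 0.35;0.003 0 -0.0006 0 0.35;0.003 0 -0.0006 0 0.35;0 0 -0.05 0 0.35;-0.03 0 -0.09 0 0.35;-0.06 0.04 -0.11 0 0.35;-0.06 0.06 -0.11 0 0.35"

```text
time: 14.93
ee_pos: [0.5118, -0.087, 0.3474]
ee_rot: [3.141, 0.046, 0.003]
ft_force: [1.6, -0.9, -0.4]
width: 0.0553
gripper_force: 0.0
```

```bash
python3 - <<'E'
from h import *
o,p,Rm=st(); d=snap('wrist','w6'); print(o['time'],p,o['width'],o['ft_force']);
im=cv2.cvtColor(d['image'],cv2.COLOR_RGB2BGR)
cv2.imwrite('pics/w6c.png',cv2.resize(im[20:180,100:460],None,fx=2.2,fy=2.2))
E
```

```text
14.9333 [ 0.5118 -0.087   0.3474] 0.05533319864942963 [ 1.6337 -0.9376 -0.4404]
```

View pics/w6c.png

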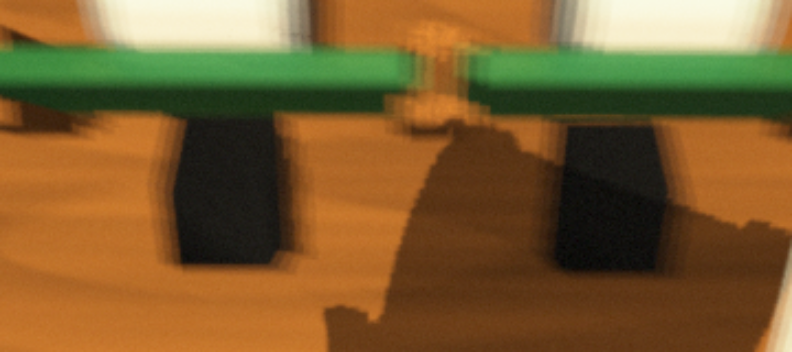

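Both chocks sit square, toes 2–4 mm from the glass and in line with their tins. Next I'll look at the rack.

>>> drive_tool:
  moves: "0.02 -0.4 -0.06 0 0;0.02 -0.4 -0.06 0 0;0.02 -0.4 -0.06 0 0;0.02 -0.4 -0.06 0 0;0.02 -0.4 -0.06 0 0;0.02 -0.4 -0.06 0 0;0.02 -0.4 -0.06 0 0;0.02 -0.4 -0.06 0 0;0.02 -0.4 -0.06 0 0;0.02 -0.4 -0.06 0 0;0.02 -0.4 -0.06 0 0;0.02 -0.4 -0.06 0 0"

```text
time: 15.98
ee_pos: [0.5226, 0.3137, 0.4045]
ee_rot: [3.141, 0.045, -0.0]
ft_force: [0.0, -0.3, 0.0]
width: 0.0855
gripper_force: 0.0
```

```bash
python3 - <<'E'
from h import *
o,p,Rm=st(); d=snap('wrist','w7'); print(o['time'],p,o['q'],d['T'][:3,3]);
import pickle; pickle.dump(d,open('w7.pkl','wb'))
E
```

```text
15.9833 [0.5226 0.3137 0.4045] [ 0.4323  0.469   1.5988 -0.0002  1.0739  1.9745] [0.5941 0.3149 0.3734]
```

View pics/w7.png

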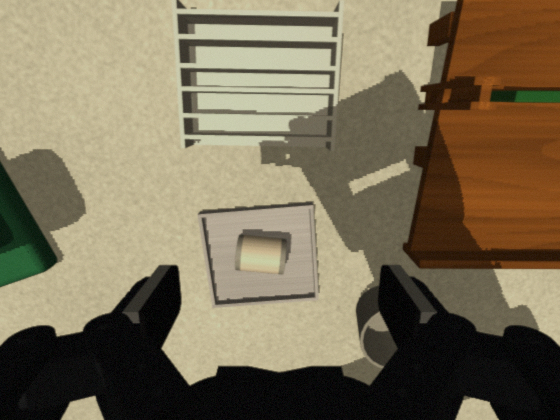

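The image shows the rack at the top, with wall tops near rows 12, 40, 68, 90, 115 and 137. The spare lies in the tray at (262,254).

```bash
python3 - <<'E'
from h import *; import pickle
d=pickle.load(open('w7.pkl','rb')); g=cv2.cvtColor(d['image'],cv2.COLOR_RGB2GRAY).astype(int)
for c in (215,310):
    print(c,[(r,int(g[r,c-4:c+5].mean())) for r in range(0,152,2)])
for r in (25,80,128): print(r,[ (c,int(onz(d,c,r,.042)[1]*1e4)) for c in np.where(np.abs(np.diff(g[r]))>25)[0] if 160<c<360])
for c in (215,310): print([(r,onz(d,c,r,.042)) for r in (12,40,68,90,115,137)])
E
```

```text
215 [(0, 187), (2, 188), (4, 188), (6, 189), (8, 189), (10, 197), (12, 197), (14, 138), (16, 59), (18, 62), (20, 64), (22, 64), (24, 149), (26, 198), (28, 198), (30, 198), (32, 198), (34, 198), (36, 197), (38, 194), (40, 81), (42, 63), (44, 63), (46, 120), (48, 197), (50, 199), (52, 198), (54, 199), (56, 198), (58, 198), (60, 199), (62, 199), (64, 199), (66, 199), (68, 130), (70, 65), (72, 137), (74, 198), (76, 199), (78, 199), (80, 199), (82, 200), (84, 195), (86, 136), (88, 198), (90, 194), (92, 97), (94, 194), (96, 200), (98, 199), (100, 199), (102, 199), (104, 199), (106, 199), (108, 194), (110, 109), (112, 106), (114, 185), (116, 200), (118, 200), (120, 200), (122, 200), (124, 199), (126, 199), (128, 200), (130, 137), (132, 94), (134, 85), (136, 193), (138, 199), (140, 199), (142, 199), (144, 197), (146, 177), (148, 175), (150, 180)]
310 [(0, 187), (2, 183), (4, 181), (6, 184), (8, 185), (10, 185), (12, 196), (14, 197), (16, 133), (18, 63), (20, 64), (22, 65), (24, 64), (26, 153), (28, 195), (30, 198), (32, 197), (34, 197), (36, 198), (38, 196), (40, 192), (42, 80), (44, 65), (4
[... 938 characters left out ...]
4(333), 2660), (np.int64(334), 2651), (np.int64(338), 2614)]
128 [(np.int64(182), 4076), (np.int64(183), 4067), (np.int64(184), 4057), (np.int64(197), 3933), (np.int64(198), 3923), (np.int64(288), 3060), (np.int64(289), 3050)]
[(12, array([0.6744, 0.3735, 0.042 ])), (40, array([0.6521, 0.3741, 0.042 ])), (68, array([0.6288, 0.3747, 0.042 ])), (90, array([0.6098, 0.3752, 0.042 ])), (115, array([0.5874, 0.3757, 0.042 ])), (137, array([0.5669, 0.3763, 0.042 ]))]
[(12, array([0.6768, 0.2903, 0.042 ])), (40, array([0.6546, 0.2891, 0.042 ])), (68, array([0.6313, 0.2878, 0.042 ])), (90, array([0.6123, 0.2868, 0.042 ])), (115, array([0.59  , 0.2856, 0.042 ])), (137, array([0.5695, 0.2845, 0.042 ]))]
```

>>> drive_tool:
  moves: "0.08 0.22 0.02 -1 0.7;0.08 0.22 0.02 -1 0.7;0.08 0.22 0.02 -1 0.7;0.08 0.22 0.02 -1 0.7;0.08 0.22 0.02 -1 0.7;0.08 0.22 0.02 -1 0.7;0.08 0.22 0.02 -1 0.7"
  grip_force: 40

```text
time: 16.62
ee_pos: [0.6102, 0.0876, 0.3839]
ee_rot: [3.025, 0.843, -0.001]
ft_force: [-0.1, -0.0, -0.6]
width: 0.0255
gripper_force: 0.0
```

>>> drive_tool:
  moves: "0 0 0.01 -1 0.7;0 0 0.01 -1 0.7;0 0 0.01 -1 0.7;0 0 0.01 -1 0.7;0 0 0.01 -1 0.7"

```text
time: 17.03
ee_pos: [0.6084, 0.0932, 0.3747]
ee_rot: [-2.697, -1.612, 0.001]
ft_force: [-0.4, -0.1, 0.2]
width: 0.0255
gripper_force: 0.0
```

>>> drive_tool:
  moves: "0 0 0.01 -1 0.7;0 0 0.01 -1 0.7;0 0 0.01 -1 0.7;0 0 0.01 -1 0.7;0 0 0.01 -1 0.7;0 0 0.01 -1 0.7"

```text
time: 17.53
ee_pos: [0.6085, 0.0939, 0.3648]
ee_rot: [-2.198, -2.245, 0.0]
ft_force: [0.2, -0.1, 0.4]
width: 0.0257
gripper_force: 0.0
```

```bash
python3 - <<'E'
from h import *
tcprow([.6095,.0965,.279],91.3); o,p,Rm=st(); print(o['width'],o['time'])
d=snap('wrist','w8')
im=d['image'].astype(int); g=((im[...,1]>im[...,0]+25)&(im[...,1]>im[...,2]+10)).astype(np.uint8)*255
for c in cv2.findContours(g,cv2.RETR_EXTERNAL,cv2.CHAIN_APPROX_NONE)[0]:
    if cv2.contourArea(c)>300:
        r=cv2.minAreaRect(c); print(r, [onz(d,*q,.128) for q in cv2.boxPoints(r)])
E
```

```text
row [0.0026 0.001  0.0858] twist -0.002 at [0.6085 0.0939 0.3648] yaw 91.23
0.025728260797544106 17.5333
((281.0, 249.5), (243.0, 12.0), 90.0) [array([0.6044, 0.1543, 0.128 ]), array([0.6115, 0.1544, 0.128 ]), array([ 0.6164, -0.0212,  0.128 ]), array([ 0.6075, -0.0214,  0.128 ])]
```

>>> drive_tool:
  moves: "0.0025 0.001 0.03 0 0.7;0.0025 0.001 0.06 0 0.7;0.0025 0.001 0.08 0 0.7;0.0025 0.001 0.086 0 0.7;0.0025 0.001 0.086 0 0.7;0.0025 0.001 0.086 0 1;0.0025 0.001 0.086 0 1;0.0025 0.001 0.086 0 1;0.0025 0.001 0.086 0 1;0.0025 0.001 0.086 0 1;0.0025 0.001 0.086 0 1"

```text
time: 18.5
ee_pos: [0.61, 0.0969, 0.28]
ee_rot: [2.191, 2.249, 0.003]
ft_force: [2.9, -0.1, 6.4]
width: 0.0069
gripper_force: 45.9
```

>>> drive_tool:
  moves: "0 0 -0.015 0 1;0 0 -0.03 0 1;0 0 -0.05 0 1;0 0 -0.07 0 1;0 0 -0.09 0 1;0.03 0.02 -0.09 0 1;0.07 0.04 -0.09 0.02 1;0.11 0.06 -0.09 0.02 1;0.15 0.06 -0.09 0.02 1;0.19 0.06 -0.09 0.02 1;0.22 0.06 -0.07 0.02 1;0.233 0.06 -0.06 0.02 1"

```text
time: 19.5
ee_pos: [0.6622, 0.3356, 0.3369]
ee_rot: [-2.2, -2.241, 0.002]
ft_force: [-0.3, -0.5, -2.6]
width: 0.0073
gripper_force: 44.7
```

```bash
python3 - <<'E'
from h import *
tcprow([.6653,.331,.232],90.7); o,p,Rm=st(); print(o['width'],o['time'],o['ft_force'])
d=snap('wrist','w9')
E
```

```text
row [-0.0047  0.0032  0.1049] twist 0.012 at [0.6622 0.3356 0.3369] yaw 91.07
0.007297939490428216 19.5 [-0.3286 -0.5361 -2.6436]
```

View pics/w9.png

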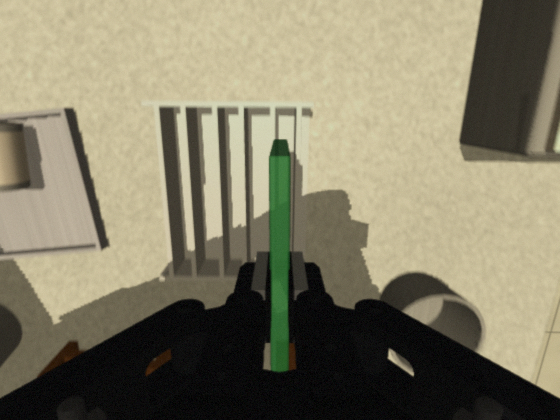

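```bash
python3 - <<'E'
from h import *
d=snap('wrist'); g=cv2.cvtColor(d['image'],cv2.COLOR_RGB2GRAY).astype(int)
for r in (115,125,135,145): print(r,[(c,int(g[r,c])) for c in range(268,316,2)])
print(onz(d,282,143,.112))
for c in (276,280,297,301): print(c,onz(d,c,115,.042),onz(d,c,135,.042))
o,p,_=st(); print(p)
E
```

```text
115 [(268, 112), (270, 118), (272, 202), (274, 208), (276, 181), (278, 111), (280, 114), (282, 112), (284, 112), (286, 114), (288, 114), (290, 111), (292, 111), (294, 111), (296, 85), (298, 161), (300, 209), (302, 202), (304, 119), (306, 110), (308, 112), (310, 107), (312, 103), (314, 148)]
125 [(268, 209), (270, 208), (272, 207), (274, 208), (276, 179), (278, 110), (280, 153), (282, 209), (284, 207), (286, 204), (288, 207), (290, 207), (292, 206), (294, 204), (296, 111), (298, 175), (300, 206), (302, 205), (304, 205), (306, 208), (308, 205), (310, 204), (312, 197), (314, 196)]
135 [(268, 209), (270, 206), (272, 206), (274, 205), (276, 182), (278, 110), (280, 168), (282, 207), (284, 208), (286, 207), (288, 206), (290, 207), (292, 207), (294, 202), (296, 95), (298, 190), (300, 206), (302, 206), (304, 203), (306, 208), (308, 207), (310, 202), (312, 199), (314, 206)]
145 [(268, 202), (270, 202), (272, 106), (274, 53), (276, 49), (278, 42), (280, 49), (282, 57), (284, 54), (286, 59), (288, 155), (290, 208), (292, 207), (294, 197), (296, 93), (298, 200), (300, 204), (302, 203), (304, 206), (306, 206), (308, 203), (310, 197), (312, 198), (314, 203)]
[0.661  0.3887 0.112 ]
276 [0.6563 0.4027 0.042 ] [0.6566 0.3881 0.042 ]
280 [0.6593 0.4028 0.042 ] [0.6596 0.3881 0.042 ]
297 [0.672 0.403 0.042] [0.6725 0.3884 0.042 ]
301 [0.675  0.4031 0.042 ] [0.6756 0.3884 0.042 ]
[0.6624 0.3337 0.3357]
```

>>> drive_tool:
  moves: "-0.002 0.0037 0.01 0.01 1;-0.002 0.0037 0.03 0.01 1;-0.002 0.0037 0.05 0.01 1;-0.002 0.0037 0.07 0.01 1;-0.002 0.0037 0.085 0.01 1;-0.002 0.0037 0.095 0.01 1;-0.002 0.0037 0.1 0.01 1;-0.002 0.0037 0.1 0.01 1;-0.002 0.0037 0.1 0.01 1"

```text
time: 20.35
ee_pos: [0.6677, 0.3289, 0.2396]
ee_rot: [2.21, 2.232, 0.001]
ft_force: [0.7, 0.7, -0.9]
width: 0.0071
gripper_force: 44.8
```

>>> drive_tool:
  moves: "0 -0.001 0.004 0 1;0 -0.001 0.007 0 1;0 -0.001 0.008 0 1;0 -0.001 0.008 0 1;0 -0.001 0.008 0 0.75;0 -0.001 0.008 0 0.75;0 -0.001 0.008 0 0.75;0 -0.001 0.008 0 0.75"

```text
time: 21.02
ee_pos: [0.6663, 0.3296, 0.2309]
ee_rot: [2.21, 2.233, 0.0]
ft_force: [-0.5, 0.2, 0.3]
width: 0.0212
gripper_force: 0.0
```

>>> drive_tool:
  moves: "0 0 -0.03 0 0.75;0 0 -0.07 0 0.75;0 0 -0.11 0 0.75;-0.13 -0.03 -0.13 0 0.75;-0.25 -0.05 -0.13 0 0.7;-0.358 -0.05 -0.13 0 0.7;-0.358 -0.05 -0.13 0 0.7;-0.358 -0.05 -0.13 0 0.7;-0.358 -0.05 -0.13 0 0.7;-0.358 -0.05 -0.13 0 0.7;-0.358 -0.05 -0.13 0 0.7;-0.358 -0.05 -0.13 0 0.7"

```text
time: 22.02
ee_pos: [0.6193, -0.0321, 0.3612]
ee_rot: [2.211, 2.231, -0.0]
ft_force: [-0.0, 0.6, -0.2]
width: 0.0257
gripper_force: 0.0
```

```bash
python3 - <<'E'
from h import *
tcprow([.6122,-.0278,.280],91.3); o,p,Rm=st(); print(o['width'],o['time'])
d=snap('wrist','w10'); snap('top','t10')
im=d['image'].astype(int); g=((im[...,1]>im[...,0]+25)&(im[...,1]>im[...,2]+10)).astype(np.uint8)*255
for c in cv2.findContours(g,cv2.RETR_EXTERNAL,cv2.CHAIN_APPROX_NONE)[0]:
    if cv2.contourArea(c)>300:
        r=cv2.minAreaRect(c); print(r, [onz(d,*q,.128) for q in cv2.boxPoints(r)])
a=cv2.imread('pics/t10.png')[100:290,90:400]; cv2.imwrite('pics/t10c.png',cv2.resize(a,None,fx=2.5,fy=2.5))
E
```

```text
row [ 0.0044 -0.0071  0.0812] twist -0.026 at [ 0.6193 -0.0321  0.3612] yaw 90.52
0.02572666643954036 22.0167
((269.3609619140625, 253.02857971191406), (236.20823669433594, 14.172262191772461), 89.0007553100586) [array([0.6074, 0.0244, 0.128 ]), array([0.6157, 0.0246, 0.128 ]), array([ 0.6196, -0.1441,  0.128 ]), array([ 0.6092, -0.1445,  0.128 ])]
```

View pics/t10c.png

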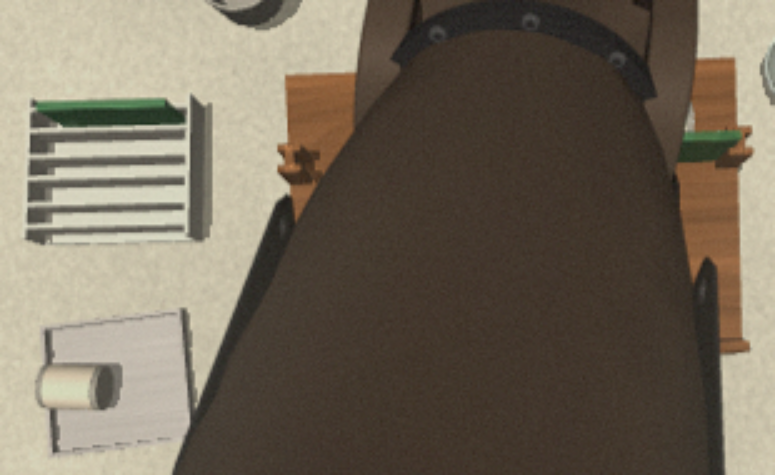

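Glass 0 stands in the far slot, and the spare has been knocked left against the tray wall (crop 78,387). Now glass 1.

>>> drive_tool:
  moves: "0.0045 -0.0067 0.03 -0.026 0.7;0.0045 -0.0067 0.06 -0.026 0.7;0.0045 -0.0067 0.076 -0.026 0.7;0.0045 -0.0067 0.081 -0.026 0.7;0.0045 -0.0067 0.081 -0.026 0.7;0.0045 -0.0067 0.081 -0.026 1;0.0045 -0.0067 0.081 -0.026 1;0.0045 -0.0067 0.081 -0.026 1;0.0045 -0.0067 0.081 -0.026 1;0.0045 -0.0067 0.081 -0.026 1;0.0045 -0.0067 0.081 -0.026 1"

```text
time: 23.03
ee_pos: [0.6134, -0.0245, 0.281]
ee_rot: [2.194, 2.247, 0.002]
ft_force: [0.0, 2.1, 6.4]
width: 0.0072
gripper_force: 44.0
```

>>> drive_tool:
  moves: "0 0 -0.008 0 1;0 0 -0.016 0 1;0 0 -0.024 0 1;0 0 -0.032 0 1;0 0 -0.04 0 1;0 0 -0.05 0 1;0 0 -0.06 0 1;0 0 -0.07 0 1;0 0 -0.08 0 1;0 0 -0.09 0 1;0 0 -0.09 0 1;0 0 -0.09 0 1"

```text
time: 24.03
ee_pos: [0.6131, -0.0246, 0.3704]
ee_rot: [2.194, 2.247, 0.001]
ft_force: [-0.2, 0.4, -1.2]
width: 0.0072
gripper_force: 43.0
```

```bash
python3 - <<'E'
from h import *
tcprow([.6225,.330,.37],90.7); o,p,Rm=st(); print(o['width'],o['time'])
s=snap('scene'); cv2.imwrite('pics/s11.png',cv2.resize(cv2.cvtColor(s['image'][150:300,170:350],cv2.COLOR_RGB2BGR),None,fx=4,fy=4))
E
```

```text
row [0.3543 0.0179 0.0003] twist 0.022 at [ 0.6131 -0.0246  0.3704] yaw 91.37
0.007156694482285727 24.0333
```

View pics/s11.png

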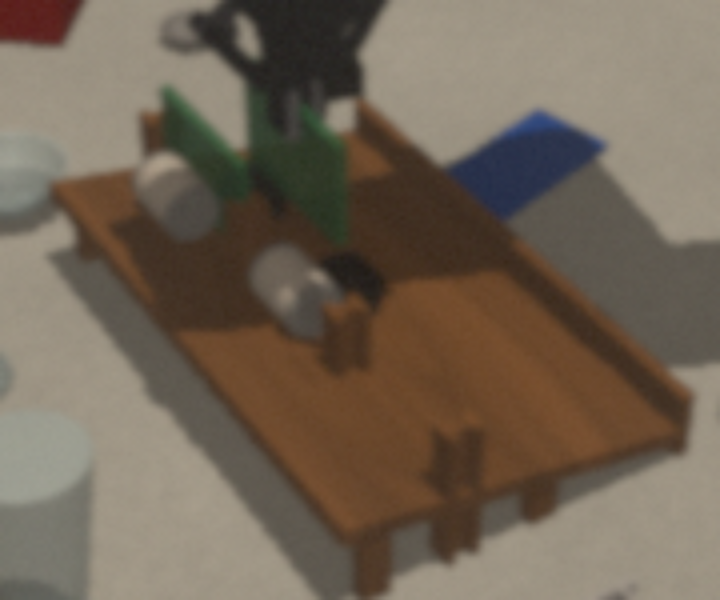

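Tin 1 settled on its chock. Carrying glass 1 to the middle slot.

>>> drive_tool:
  moves: "0.354 0.0175 0 0.022 1;0.354 0.0175 0 0.022 1;0.354 0.0175 0 0.022 1;0.354 0.0175 0 0.022 1;0.354 0.0175 0 0.022 1;0.354 0.0175 0 0.022 1;0.354 0.0175 0 0.022 1;0.354 0.0175 0 0.022 1;0.354 0.0175 0 0.022 1;0.354 0.0175 0.02 0.022 1;0.354 0.0175 0.04 0.022 1;0.354 0.0175 0.04 0.022 1"

```text
time: 25.08
ee_pos: [0.6214, 0.3301, 0.3249]
ee_rot: [-2.205, -2.234, 0.011]
ft_force: [-0.3, -1.0, -2.1]
width: 0.007
gripper_force: 42.8
```

```bash
python3 - <<'E'
from h import *
d=snap('wrist','w12'); g=cv2.cvtColor(d['image'],cv2.COLOR_RGB2GRAY).astype(int)
for r in (120,135,145): print(r,[(c,int(g[r,c])) for c in range(262,312,2)])
tcprow([.6222,.33,.231],90.7)
for c in (276,280,297,301): print(c,onz(d,c,120,.042),onz(d,c,135,.042))
E
```

```text
120 [(262, 208), (264, 207), (266, 210), (268, 208), (270, 205), (272, 145), (274, 108), (276, 118), (278, 203), (280, 208), (282, 207), (284, 208), (286, 207), (288, 208), (290, 208), (292, 180), (294, 147), (296, 208), (298, 205), (300, 145), (302, 201), (304, 209), (306, 208), (308, 208), (310, 206)]
135 [(262, 208), (264, 206), (266, 204), (268, 206), (270, 206), (272, 142), (274, 113), (276, 116), (278, 201), (280, 207), (282, 209), (284, 208), (286, 206), (288, 209), (290, 206), (292, 180), (294, 158), (296, 205), (298, 204), (300, 147), (302, 206), (304, 209), (306, 206), (308, 205), (310, 206)]
145 [(262, 206), (264, 204), (266, 208), (268, 206), (270, 205), (272, 155), (274, 82), (276, 86), (278, 150), (280, 149), (282, 148), (284, 163), (286, 199), (288, 206), (290, 207), (292, 165), (294, 171), (296, 209), (298, 198), (300, 153), (302, 204), (304, 205), (306, 204), (308, 206), (310, 207)]
row [0.0004 0.0008 0.0961] twist 0.001 at [0.6219 0.3298 0.3271] yaw 90.73
276 [0.6159 0.3931 0.042 ] [0.616  0.3825 0.042 ]
280 [0.6188 0.3931 0.042 ] [0.6189 0.3825 0.042 ]
297 [0.6311 0.3933 0.042 ] [0.6314 0.3827 0.042 ]
301 [0.634  0.3933 0.042 ] [0.6343 0.3827 0.042 ]
```

>>> drive_tool:
  moves: "0 0.001 0.015 0 1;0 0.001 0.035 0 1;0 0.001 0.055 0 1;0 0.001 0.075 0 1;0 0.001 0.085 0 1;0 0.001 0.092 0 1;0 0.001 0.096 0 1;0 0.001 0.096 0 1;0 0.001 0.096 0 1;0 0.001 0.096 0 1"

```text
time: 25.97
ee_pos: [0.6235, 0.3298, 0.235]
ee_rot: [2.207, 2.235, 0.002]
ft_force: [-0.1, -0.5, -2.0]
width: 0.007
gripper_force: 42.9
```

>>> drive_tool:
  moves: "0 0 0 0 0.75;0 0 0 0 0.75;0 0 0 0 0.75;0 0 -0.03 0 0.75;0 0 -0.07 0 0.75;0 0 -0.11 0 0.75;-0.13 0 -0.13 0 0.75;-0.25 0 -0.13 0 0.7;-0.48 0 -0.13 0 0.7;-0.48 0 -0.13 0 0.7;-0.48 0 -0.13 0 0.7;-0.48 0 -0.13 0 0.7"

```text
time: 26.97
ee_pos: [0.6259, 0.0786, 0.3581]
ee_rot: [2.207, 2.235, 0.001]
ft_force: [0.9, 0.2, -0.3]
width: 0.0256
gripper_force: 0.0
```

```bash
python3 - <<'E'
from h import *
tcprow([.6152,-.151,.36],91.3); o,p,Rm=st(); print(o['width'],o['time'])
E
```

```text
row [-0.2294 -0.0136 -0.0019] twist -0.019 at [0.6259 0.0786 0.3581] yaw 90.73
0.025574787004410637 26.9667
```

>>> drive_tool:
  moves: "-0.2294 -0.0136 -0.002 -0.019 0.7;-0.2294 -0.0136 -0.002 -0.019 0.7;-0.2294 -0.0136 -0.002 -0.019 0.7;-0.2294 -0.0136 -0.002 -0.019 0.7;-0.2294 -0.0136 -0.002 -0.019 0.7;-0.2294 -0.0136 -0.002 -0.019 0.7;-0.2294 -0.0136 -0.002 -0.019 0.7;-0.2294 -0.0136 -0.002 -0.019 0.7"

```text
time: 27.63
ee_pos: [0.6154, -0.1502, 0.3596]
ee_rot: [2.199, 2.243, 0.0]
ft_force: [0.4, 1.1, -0.2]
width: 0.0255
gripper_force: 0.0
```

```bash
python3 - <<'E'
from h import *
tcprow([.6155,-.151,.280],91.3); o,p,Rm=st(); print(o['width'],o['time'])
d=snap('wrist')
im=d['image'].astype(int); g=((im[...,1]>im[...,0]+25)&(im[...,1]>im[...,2]+10)).astype(np.uint8)*255
for c in cv2.findContours(g,cv2.RETR_EXTERNAL,cv2.CHAIN_APPROX_NONE)[0]:
    if cv2.contourArea(c)>300:
        r=cv2.minAreaRect(c); print(r, [onz(d,*q,.128) for q in cv2.boxPoints(r)])
E
```

```text
row [-0.0008  0.0001  0.0796] twist -0.005 at [ 0.6154 -0.1502  0.3596] yaw 91.15
0.025537287016590818 27.6333
((280.5, 223.0), (172.0, 13.0), 90.0) [array([ 0.6109, -0.0947,  0.128 ]), array([ 0.6185, -0.0945,  0.128 ]), array([ 0.6216, -0.2094,  0.128 ]), array([ 0.6127, -0.2095,  0.128 ])]
```

>>> drive_tool:
  moves: "-0.001 0.0003 0.03 -0.005 0.7;-0.001 0.0003 0.06 -0.005 0.7;-0.001 0.0003 0.075 -0.005 0.7;-0.001 0.0003 0.0796 -0.005 0.7;-0.001 0.0003 0.0796 -0.005 0.7;-0.001 0.0003 0.0796 -0.005 1;-0.001 0.0003 0.0796 -0.005 1;-0.001 0.0003 0.0796 -0.005 1;-0.001 0.0003 0.0796 -0.005 1;-0.001 0.0003 0.0796 -0.005 1;-0.001 0.0003 0.0796 -0.005 1"

```text
time: 28.6
ee_pos: [0.6161, -0.1499, 0.2813]
ee_rot: [2.192, 2.248, 0.002]
ft_force: [-0.0, 3.7, 8.0]
width: 0.007
gripper_force: 44.5
```

>>> drive_tool:
  moves: "0 0 -0.008 0 1;0 0 -0.016 0 1;0 0 -0.024 0 1;0 0 -0.032 0 1;0 0 -0.04 0 1;0 0 -0.05 0 1;0 0 -0.06 0 1;0 0 -0.07 0 1;0 0 -0.08 0 1;0 0 -0.09 0 1;0 0 -0.1 0 1;0 0 -0.1 0 1"

```text
time: 29.6
ee_pos: [0.616, -0.1502, 0.3824]
ee_rot: [2.192, 2.247, 0.002]
ft_force: [-0.1, 0.1, -1.8]
width: 0.007
gripper_force: 43.3
```

>>> drive_tool:
  moves: "0.4 0 0 0 1;0.4 0 0 0 1;0.4 0 0 0 1;0.4 0 0 0 1;0.4 0 0 0 1;0.4 0 0 0 1;0.4 0 0 0 1;0.4 0 0 0 1;0.4 0 0 0 1;0.4 0 0 0 1;0.4 0 0 0 1"

```text
time: 30.52
ee_pos: [0.605, 0.2544, 0.3793]
ee_rot: [-2.188, -2.253, -0.0]
ft_force: [0.3, -0.2, -0.8]
width: 0.007
gripper_force: 43.3
```

```bash
python3 - <<'E'
from h import *
tcprow([.5782,.33,.33],90.7); o,p,Rm=st(); print(o['width'],o['time'])
E
```

```text
row [ 0.0763 -0.0246  0.0494] twist 0.033 at [0.605  0.2544 0.3793] yaw 91.68
0.00701875745341772 30.5167
```

>>> drive_tool:
  moves: "0.02 -0.0246 0 0.033 1;0.06 -0.0246 0 0.033 1;0.0763 -0.0246 0.02 0.033 1;0.0763 -0.0246 0.045 0.033 1;0.0763 -0.0246 0.05 0.033 1;0.0763 -0.0246 0.05 0.033 1;0.0763 -0.0246 0.05 0.033 1"

```text
time: 31.1
ee_pos: [0.5799, 0.3247, 0.3303]
ee_rot: [2.214, 2.229, -0.001]
ft_force: [0.1, 0.4, -0.9]
width: 0.0074
gripper_force: 43.2
```

```bash
python3 - <<'E'
from h import *
d=snap('wrist'); g=cv2.cvtColor(d['image'],cv2.COLOR_RGB2GRAY).astype(int)
for r in (120,135): print(r,[(c,int(g[r,c])) for c in range(262,312,2)])
tcprow([.5782,.33,.233],90.7)
for c in (276,280,297,301): print(c,onz(d,c,120,.042),onz(d,c,135,.042))
E
```

```text
120 [(262, 217), (264, 214), (266, 134), (268, 110), (270, 163), (272, 219), (274, 216), (276, 218), (278, 215), (280, 215), (282, 214), (284, 217), (286, 190), (288, 199), (290, 216), (292, 201), (294, 128), (296, 189), (298, 216), (300, 220), (302, 218), (304, 217), (306, 216), (308, 215), (310, 215)]
135 [(262, 217), (264, 216), (266, 160), (268, 106), (270, 160), (272, 218), (274, 217), (276, 215), (278, 215), (280, 214), (282, 215), (284, 217), (286, 189), (288, 200), (290, 214), (292, 199), (294, 125), (296, 191), (298, 215), (300, 216), (302, 215), (304, 217), (306, 215), (308, 214), (310, 217)]
row [ 0.0053 -0.0018  0.098 ] twist -0.01 at [0.5799 0.3247 0.331 ] yaw 90.39
276 [0.5766 0.3884 0.042 ] [0.5767 0.3775 0.042 ]
280 [0.5796 0.3884 0.042 ] [0.5797 0.3775 0.042 ]
297 [0.5922 0.3885 0.042 ] [0.5924 0.3776 0.042 ]
301 [0.5951 0.3885 0.042 ] [0.5954 0.3776 0.042 ]
```

>>> drive_tool:
  moves: "0.004 -0.0017 0.015 0 1;0.004 -0.0017 0.035 0 1;0.004 -0.0017 0.055 0 1;0.004 -0.0017 0.075 0 1;0.004 -0.0017 0.088 0 1;0.004 -0.0017 0.094 0 1;0.004 -0.0017 0.098 0 1;0.004 -0.0017 0.098 0 1;0.004 -0.0017 0.098 0 1;0.004 -0.0017 0.098 0 1"

```text
time: 31.98
ee_pos: [0.5779, 0.3294, 0.2329]
ee_rot: [2.213, 2.229, 0.002]
ft_force: [-0.3, 0.3, -1.4]
width: 0.0069
gripper_force: 43.3
```

>>> drive_tool:
  moves: "0 0 0 0 0.75;0 0 0 0 0.75;0 0 0 0 0.75;0 0 -0.03 0 0.75;0 0 -0.07 0 0.75;0 0 -0.11 0 0.75;-0.03 -0.03 -0.15 0.3 0.75;-0.08 -0.08 -0.17 1 0;-0.08 -0.08 -0.17 1 0;-0.08 -0.08 -0.17 1 0;-0.08 -0.08 -0.17 1 0;-0.08 -0.08 -0.17 1 0"

```text
time: 32.98
ee_pos: [0.4985, 0.2488, 0.4024]
ee_rot: [2.713, 1.583, 0.002]
ft_force: [0.0, 0.2, -0.1]
width: 0.0803
gripper_force: 0.0
```

>>> drive_tool:
  moves: "0 0 0 1 0;0 0 0 1 0;0 0 0 1 0;0 0 0 1 0;0 0 0 1 0"

```text
time: 33.4
ee_pos: [0.4991, 0.2496, 0.4009]
ee_rot: [3.032, 0.822, -0.002]
ft_force: [-0.2, -0.3, -0.4]
width: 0.0854
gripper_force: 0.0
```

>>> drive_tool:
  moves: "0 0 0 1 0;0 0 0 1 0;0 0 0 1 0;0 0 0 1 0;0 0 0 1 0"

```text
time: 33.82
ee_pos: [0.4989, 0.2493, 0.4012]
ee_rot: [3.141, 0.012, -0.001]
ft_force: [-0.6, 0.4, 0.3]
width: 0.0854
gripper_force: 0.0
```

```bash
python3 - <<'E'
from h import *
tcprow([.50,-.28,.40],1.3); o,p,Rm=st(); print(o['width'],o['time'])
s=snap('top'); d=snap('wrist')
for n,i in (('s13',s),('w13',d)): cv2.imwrite(f'pics/{n}.png',cv2.cvtColor(i['image'],cv2.COLOR_RGB2BGR))
c=snap('scene')['image'][130:400,170:460]
a=cv2.resize(s['image'][90:300,90:400],None,fx=1.7,fy=1.7)[:, :]; b=cv2.resize(c,(int(c.shape[1]*300/270),300))
W=800; h=np.zeros((600,800,3),np.uint8); a=cv2.resize(a,(440,298)); h[:298,:440]=a; h[:300,440:440+min(360,b.shape[1])]=b[:,:360]
e=cv2.resize(d['image'],(400,300)); h[300:,:400]=e
cv2.imwrite('pics/m13.png',cv2.cvtColor(h,cv2.COLOR_RGB2BGR))
E
```

```text
row [-0.003   0.5293  0.0013] twist -0.029 at [0.4989 0.2493 0.4012] yaw 0.44
0.08539133705966143 33.8167
```

View pics/m13.png

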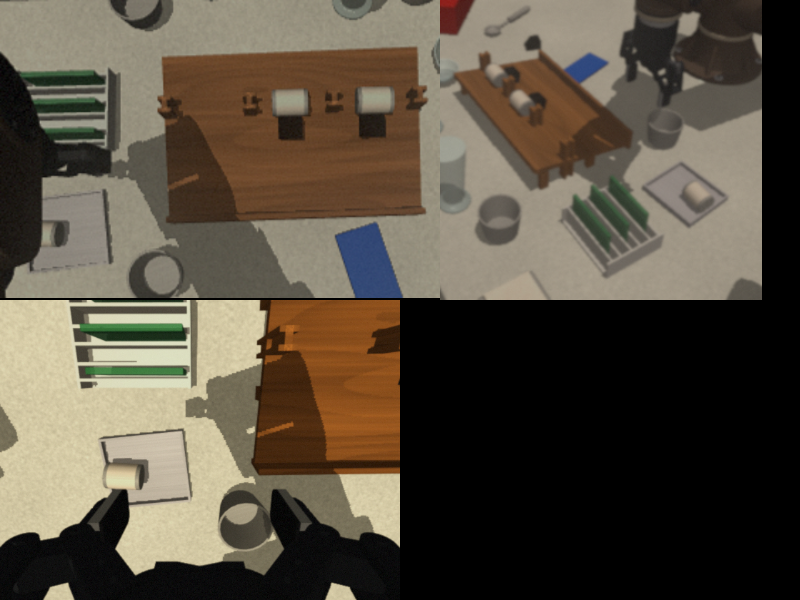

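The composite shows all three plates upright in the rack, both tins resting on their chocks, and the spare near the tray's left wall. Now the third chock, checked by numbers only.

>>> drive_tool:
  moves: "0 0.56 0 -0.03 0;0 0.56 0 -0.03 0;0 0.56 0 -0.03 0;0 0.56 0 -0.03 0;0 0.56 0 -0.03 0;0 0.56 0 -0.03 0;0 0.56 0 -0.03 0;0 0.56 0 -0.03 0;0 0.56 0 -0.03 0;0 0.56 0 -0.03 0;0 0.56 0 -0.03 0;0 0.56 0 -0.03 0"

```text
time: 34.97
ee_pos: [0.5019, -0.2534, 0.4019]
ee_rot: [3.141, 0.045, 0.0]
ft_force: [1.3, 0.6, -0.1]
width: 0.0857
gripper_force: 0.0
```

>>> drive_tool:
  moves: "-0.03 0.07 0 0 0;-0.03 0.07 0 0 0;-0.03 0.07 0 0 0;-0.03 0.07 0 0 0;-0.03 0.07 0 0 0"

```text
time: 35.38
ee_pos: [0.4739, -0.3218, 0.4017]
ee_rot: [-3.141, -0.041, 0.0]
ft_force: [-0.2, -0.1, -0.7]
width: 0.0852
gripper_force: 0.0
```

```bash
python3 - <<'E'
from h import *
d=snap('wrist')
for c in chocks(d):
    print(c); a=np.radians(c[1]); tcprow([*(c[0]-.012*np.array([np.cos(a),np.sin(a)])),.183],c[1])
E
```

```text
(array([ 0.4222, -0.3222]), np.float64(-15.45348178933559), np.float64(0.03775413783326743), (277.2929992675781, 223.7038116455078))
row [-0.0634 -0.0038  0.2188] twist 0.565 at [ 0.4741 -0.3212  0.4018] yaw 1.5
(array([ 0.5886, -0.1214]), np.float64(1.4708964958927935), np.float64(0.06392156217455297), (81.0, 59.0))
row [ 0.1077 -0.1967  0.2189] twist 0.001 at [ 0.4741 -0.3212  0.4018] yaw 1.5
```

>>> drive_tool:
  moves: "-0.0634 -0.004 0.05 0.565 0;-0.0634 -0.004 0.1 0.565 0;-0.0634 -0.004 0.13 0.565 0;-0.0634 -0.004 0.17 0.565 0;-0.0634 -0.004 0.2 0.565 0;-0.0634 -0.004 0.219 0.565 0;-0.0634 -0.004 0.219 0.565 0;-0.0634 -0.004 0.219 0.565 0;-0.0634 -0.004 0.219 0.565 0"

```text
time: 36.18
ee_pos: [0.4112, -0.3191, 0.1845]
ee_rot: [3.112, -0.424, 0.002]
ft_force: [-0.4, -0.4, 0.7]
width: 0.0853
gripper_force: 0.0
```

>>> drive_tool:
  moves: "0 0 0 0 1;0 0 0 0 1;0 0 0 0 1;0 0 0 0 1;0 0 0 0 1;0 0 0 0 1;0 0 0 0 1;0 0 0 0 1"
  grip_force: 30

```text
time: 36.85
ee_pos: [0.4104, -0.3194, 0.1841]
ee_rot: [3.112, -0.426, 0.002]
ft_force: [-0.6, 3.0, 12.1]
width: 0.0351
gripper_force: 29.3
```

>>> drive_tool:
  moves: "0 0 -0.05 0 1;0 0 -0.1 0 1;0 0 -0.15 0 1;0 0 -0.2 0 1;0 -0.1 -0.2 -0.565 1;0 -0.2 -0.2 -0.565 1;0 -0.35 -0.2 -0.565 1;0 -0.35 -0.2 -0.565 1;0 -0.35 -0.2 -0.565 1;0 -0.35 -0.2 -0.565 1;0 -0.35 -0.2 -0.565 1;0 -0.35 -0.2 -0.565 1"

```text
time: 37.85
ee_pos: [0.4991, 0.001, 0.3824]
ee_rot: [3.141, 0.037, 0.001]
ft_force: [1.3, -1.0, -0.9]
width: 0.0351
gripper_force: 31.5
```

```bash
python3 - <<'E'
from h import *
o,p,Rm=st(); print(o['time'],o['width'])
tcprow([.52,.095,.36],1.3)
E
```

```text
37.85 0.03506535440024546
row [ 0.023  -0.0935  0.0224] twist 0.001 at [0.4991 0.001  0.3824] yaw 1.34
```

>>> drive_tool:
  moves: "0.053 -0.0946 0 0 1;0.053 -0.0946 0 0 1;0.053 -0.0946 0 0 1;0.053 -0.0946 0.03 0 1;0.053 -0.0946 0.06 0 1;0.053 -0.0946 0.09 0 1;0.053 -0.0946 0.12 0 1;0.053 -0.0946 0.135 0 1;0.053 -0.0946 0.135 0 1;0.053 -0.0946 0.135 0 1"

```text
time: 38.68
ee_pos: [0.5501, 0.0947, 0.2468]
ee_rot: [3.141, 0.037, -0.002]
ft_force: [0.1, -0.3, -0.5]
width: 0.0351
gripper_force: 31.5
```

```bash
python3 - <<'E'
from h import *
tcprow([.55,.0968,.234],1.3)
E
```

```text
row [-0.     -0.0021  0.0128] twist 0.001 at [0.5501 0.0947 0.2468] yaw 1.34
```

>>> drive_tool:
  moves: "0 -0.002 0.004 0 1;0 -0.002 0.008 0 1;0 -0.002 0.012 0 1;0 -0.002 0.016 0 1;0 -0.002 0.016 0 1;0 -0.002 0.016 0 0.35;0 -0.002 0.016 0 0.35;0 -0.002 0.016 0 0.35;0 -0.002 0.016 0 0.35;0 -0.002 -0.05 0 0.35;-0.02 -0.002 -0.1 0 0.35;-0.07 -0.002 -0.15 0 0.35"
  grip_force: 20

```text
time: 39.68
ee_pos: [0.5164, 0.0958, 0.3485]
ee_rot: [3.141, 0.036, 0.003]
ft_force: [-0.4, -0.3, 0.4]
width: 0.0553
gripper_force: 0.0
```

```bash
python3 - <<'E'
from h import *
d=snap('wrist'); o,p,Rm=st(); print(o['time'],p)
m=((d['image'].max(2)<40)*255).astype(np.uint8)
for c in cv2.findContours(m,cv2.RETR_EXTERNAL,cv2.CHAIN_APPROX_NONE)[0]:
    r=cv2.minAreaRect(c)
    if 600<cv2.contourArea(c)<8000: print(r,cv2.contourArea(c)/r[1][0]/r[1][1],[onz(d,*q,.05)[:2] for q in cv2.boxPoints(r)])
tcprow([.42,.30,.40],1.3)
E
```

```text
39.7333 [0.5123 0.096  0.354 ]
((279.0, 152.5), (47.99999237060547, 58.99999237060547), 0.0) 0.9516245680982016 [array([0.5316, 0.115 ]), array([0.578 , 0.1151]), array([0.5788, 0.0781]), array([0.5325, 0.0761])]
((449.3526306152344, 132.6800537109375), (64.8212661743164, 46.55805587768555), 5.013113975524902) 0.8356660043584349 [array([ 0.5579, -0.0114]), array([ 0.5929, -0.0097]), array([ 0.5899, -0.0597]), array([ 0.5546, -0.0633])]
row [-0.0872 -0.2061 -0.0465] twist 0.002 at [0.5123 0.096  0.354 ] yaw 1.36
```

>>> drive_tool:
  moves: "-0.0565 -0.24 -0.06 0 0;-0.0565 -0.24 -0.06 0 0;-0.0565 -0.24 -0.06 0 0;-0.0565 -0.24 -0.06 0 0;-0.0565 -0.24 -0.06 0 0;-0.0565 -0.24 -0.06 0 0;-0.0565 -0.24 -0.06 0 0;-0.0565 -0.24 -0.06 0 0;-0.0565 -0.24 -0.06 0 0"

```text
time: 40.48
ee_pos: [0.4529, 0.3344, 0.4064]
ee_rot: [3.141, 0.038, -0.001]
ft_force: [-0.2, -0.3, 0.4]
width: 0.0857
gripper_force: 0.0
```

```bash
python3 - <<'E'
from h import *
o,p,_=st(); d=snap('wrist','w20'); print(p,o['time']); im=d['image']; hsv=cv2.cvtColor(im,cv2.COLOR_RGB2HSV)
g=im.astype(int); print(d['T'][:3,3])
for q in ([.44,.333,.024],[.44,.365,.024],[.44,.39,.014],[.48,.36,.004]): 
    u=proj(d,q).round().astype(int); print(q,u,im[u[1],u[0]])
u=proj(d,[.44,.35,.024]).round().astype(int)
for dr in (-10,0,10): print([ (c,tuple(int(x) for x in im[u[1]+dr,c])) for c in range(u[0]-90,u[0]+75,6)])
E
```

```text
[0.4529 0.3344 0.4064] 40.4833
[0.5244 0.3352 0.3753]
[0.44, 0.333, 0.024] [279 191] [90 83 74]
[0.44, 0.365, 0.024] [249 191] [133 120  92]
[0.44, 0.39, 0.014] [228 188] [75 68 55]
[0.48, 0.36, 0.004] [256 151] [151 142 124]
[(173, (184, 172, 140)), (179, (186, 177, 144)), (185, (177, 170, 134)), (191, (185, 172, 141)), (197, (183, 173, 139)), (203, (186, 178, 146)), (209, (188, 179, 143)), (215, (190, 178, 144)), (221, (146, 136, 119)), (227, (185, 174, 154)), (233, (124, 116, 100)), (239, (122, 113, 100)), (245, (148, 137, 120)), (251, (160, 148, 131)), (257, (172, 159, 143)), (263, (173, 161, 141)), (269, (172, 160, 140)), (275, (173, 161, 145)), (281, (175, 161, 146)), (287, (174, 162, 146)), (293, (173, 161, 143)), (299, (171, 157, 139)), (305, (172, 161, 143)), (311, (83, 78, 66)), (317, (89, 84, 75)), (323, (85, 80, 71)), (329, (87, 81, 73)), (335, (79, 73, 64))]
[(173, (177, 169, 135)), (179, (187, 178, 142)), (185, (179, 168, 139)), (191, (181, 171, 135)), (197, (185, 174, 141)), (203, (174, 164, 130)), (209, (190, 180, 148)), (215, (188, 176, 142)), (221, (168, 155, 138)),
[... 395 characters left out ...]
(87, 81, 70)), (335, (82, 78, 66))]
[(173, (188, 177, 144)), (179, (185, 175, 141)), (185, (191, 183, 149)), (191, (180, 170, 136)), (197, (179, 170, 136)), (203, (181, 171, 137)), (209, (182, 171, 138)), (215, (184, 175, 140)), (221, (174, 163, 142)), (227, (137, 130, 105)), (233, (193, 178, 140)), (239, (190, 178, 140)), (245, (195, 179, 143)), (251, (193, 177, 140)), (257, (195, 178, 140)), (263, (193, 176, 139)), (269, (174, 158, 125)), (275, (104, 97, 82)), (281, (139, 128, 112)), (287, (169, 158, 139)), (293, (167, 157, 137)), (299, (171, 159, 141)), (305, (170, 156, 139)), (311, (172, 160, 140)), (317, (168, 156, 138)), (323, (150, 137, 123)), (329, (85, 80, 73)), (335, (81, 76, 65))]
```

```bash
python3 - <<'E'
from h import *
d=snap('wrist'); im=d['image']; f=im.astype(float)
s=(f.max(2)-f.min(2))/f.max(2); m=((s>.235)*255).astype(np.uint8); m[:,:225]=0; m[:,325:]=0; m[:150]=0; m[300:]=0
m=cv2.morphologyEx(m,cv2.MORPH_OPEN,np.ones((5,5)))
for c in cv2.findContours(m,cv2.RETR_EXTERNAL,cv2.CHAIN_APPROX_NONE)[0]:
    if cv2.contourArea(c)>200:
        r=cv2.minAreaRect(c); print(r,onz(d,*r[0],.028),[onz(d,*q,.024)[:2] for q in cv2.boxPoints(r)])
for r in range(176,250,6): print(r,[int(f[r,c].mean()) for c in range(215,300,3)])
E
```

```text
((247.50369262695312, 220.43960571289062), (39.473026275634766, 7.471139430999756), 3.468229293823242) [0.408  0.3662 0.028 ] [array([0.4032, 0.3886]), array([0.4118, 0.3879]), array([0.4101, 0.3447]), array([0.4014, 0.3451])]
((249.03114318847656, 196.001953125), (42.3548583984375, 17.59067726135254), 3.5763344764709473) [0.4354 0.3645 0.028 ] [array([0.4255, 0.3884]), array([0.445 , 0.3868]), array([0.4432, 0.3416]), array([0.4236, 0.3425])]
176 [169, 152, 57, 115, 163, 164, 161, 162, 161, 158, 159, 158, 158, 156, 160, 156, 158, 161, 159, 163, 165, 161, 159, 159, 159, 156, 157, 157, 161]
182 [168, 157, 98, 115, 164, 157, 107, 107, 104, 108, 106, 107, 106, 105, 119, 156, 157, 155, 159, 161, 162, 158, 158, 159, 160, 158, 158, 158, 160]
188 [169, 163, 138, 65, 63, 73, 88, 84, 83, 78, 78, 72, 68, 68, 72, 68, 70, 74, 75, 76, 78, 74, 152, 155, 155, 155, 153, 159, 159]
194 [169, 168, 154, 96, 101, 139, 141, 139, 140, 137, 134, 132, 134, 129, 128, 129, 130, 127, 113, 73, 71, 75, 153, 157, 153, 154, 155, 156, 156]
200 [166, 169, 153, 121, 123, 165, 168, 168, 168, 168, 167, 165, 166, 164, 16
[... 609 characters left out ...]
6, 99, 101, 153, 155, 152, 153, 151, 154, 151, 151, 152]
230 [169, 167, 172, 167, 139, 73, 149, 152, 156, 154, 151, 152, 151, 150, 149, 153, 149, 144, 145, 146, 145, 148, 149, 149, 148, 150, 147, 145, 145]
236 [167, 168, 157, 161, 155, 62, 146, 151, 154, 151, 155, 151, 151, 150, 152, 151, 152, 150, 149, 149, 150, 149, 149, 148, 151, 153, 150, 151, 153]
242 [172, 167, 167, 158, 158, 70, 144, 149, 150, 148, 149, 147, 147, 147, 150, 147, 149, 148, 148, 150, 150, 151, 153, 146, 152, 150, 102, 99, 100]
248 [176, 176, 165, 167, 161, 130, 68, 89, 91, 74, 52, 53, 50, 53, 52, 54, 56, 61, 73, 94, 106, 130, 136, 136, 142, 155, 151, 154, 153]<stdin>:3: RuntimeWarning: invalid value encountered in divide
```

```bash
python3 - <<'E'
from h import *
d=snap('wrist')
for q in ((249.3,207),(223.8,207),(275,207)): print(onz(d,*q,.024))
c=onz(d,249.3,207,.024); tcprow([c[0],c[1],.19],-2.4)
E
```

```text
[0.4223 0.3643 0.024 ]
[0.4217 0.392  0.024 ]
[0.4229 0.3364 0.024 ]
row [-0.0304 -0.0318  0.2164] twist 0.122 at [0.4536 0.3333 0.4064] yaw 1.25
```

>>> drive_tool:
  moves: "-0.03 -0.031 0.04 0.122 0;-0.03 -0.031 0.08 0.122 0;-0.03 -0.031 0.12 0.122 0;-0.03 -0.031 0.15 0.122 0;-0.03 -0.031 0.18 0.122 0;-0.03 -0.031 0.2 0.122 0;-0.03 -0.031 0.212 0.122 0;-0.03 -0.031 0.218 0.122 0;-0.03 -0.031 0.218 0.122 0;-0.03 -0.031 0.218 0.122 0"
  grip_force: 40

```text
time: 41.47
ee_pos: [0.4228, 0.3646, 0.1895]
ee_rot: [-3.14, 0.065, -0.001]
ft_force: [-0.1, -0.9, 0.6]
width: 0.0856
gripper_force: 0.0
```

```bash
python3 - <<'E'
from h import *
tcprow([.4223,.3643,.188],-2.4); o,_,_=st(); print(o['ft_force'])
E
```

```text
row [-0.0005  0.0003  0.0015] twist 0.001 at [0.4228 0.3646 0.1895] yaw -2.36
[-0.0521 -0.8674  0.6162]
```

>>> drive_tool:
  moves: "0 0 0.001 0 1;0 0 0.001 0 1;0 0 0.001 0 1;0 0 0.001 0 1;0 0 0.001 0 1;0 0 0.001 0 1;0 0 0.001 0 1;0 0 0.001 0 1"

```text
time: 42.13
ee_pos: [0.4225, 0.3648, 0.1889]
ee_rot: [-3.14, 0.063, -0.002]
ft_force: [-0.2, -2.0, 6.5]
width: 0.0531
gripper_force: 41.0
```

>>> drive_tool:
  moves: "0 0 -0.02 0 1;0 0 -0.04 0 1;0 0 -0.08 0 1;0 0 -0.12 0 1;0 0 -0.16 0 1;0 0 -0.2 0 1;0 0 -0.2 -0.122 1;0 0 -0.2 -0.122 1;0 0 -0.2 -0.122 1"

```text
time: 42.88
ee_pos: [0.4219, 0.3646, 0.3876]
ee_rot: [3.141, 0.035, -0.0]
ft_force: [0.3, 0.1, -2.3]
width: 0.0532
gripper_force: 44.3
```

```bash
python3 - <<'E'
from h import *
o,p,_=st(); print(o['width'],o['gripper_force']); tcprow([.50,.0965,.385],1.3)
E
```

```text
0.053179903351236485 44.25824046134949
row [0.0722 0.2697 0.0027] twist -0.001 at [0.4219 0.3646 0.3876] yaw 1.26
```

>>> drive_tool:
  moves: "0.072 0.27 0 0 1;0.072 0.27 0 0 1;0.072 0.27 0 0 1;0.072 0.27 0 0 1;0.072 0.27 0 0 1;0.072 0.27 0 0 1;0.072 0.27 0 0 1;0.072 0.27 0 0 1;0.072 0.27 0 0 1;0.072 0.27 0 0 1"

```text
time: 43.72
ee_pos: [0.5005, 0.0968, 0.3867]
ee_rot: [3.141, 0.034, -0.004]
ft_force: [-0.2, 0.7, -1.4]
width: 0.0533
gripper_force: 44.2
```

```bash
python3 - <<'E'
from h import *
d=snap('wrist'); o,p,Rm=st(); print(o['time'],p)
m=((d['image'].max(2)<40)*255).astype(np.uint8)
for c in cv2.findContours(m,cv2.RETR_EXTERNAL,cv2.CHAIN_APPROX_NONE)[0]:
    r=cv2.minAreaRect(c)
    if 600<cv2.contourArea(c)<8000: print(r,[onz(d,*q,.049)[:2] for q in cv2.boxPoints(r)])
g=d['image']; print([(r,g[r,278].tolist()) for r in range(110,200,6)])
tcprow([.592,.0965,.30],1.3)
E
```

```text
43.7667 [0.5004 0.0973 0.387 ]
((280.0, 122.5), (57.0, 42.0), 90.0) [array([0.5837, 0.1153]), array([0.5844, 0.0791]), array([0.5356, 0.0771]), array([0.5348, 0.1151])]
((429.581298828125, 103.42230224609375), (58.575782775878906, 45.98812484741211), 1.3019527196884155) [array([ 0.5597, -0.0095]), array([ 0.5978, -0.0056]), array([ 0.5978, -0.0558]), array([ 0.5597, -0.0615])]
[(110, [23, 19, 18]), (116, [26, 24, 18]), (122, [24, 23, 16]), (128, [28, 21, 17]), (134, [34, 32, 30]), (140, [27, 26, 23]), (146, [19, 20, 13]), (152, [122, 72, 28]), (158, [100, 56, 26]), (164, [111, 62, 25]), (170, [106, 59, 24]), (176, [168, 96, 35]), (182, [203, 121, 44]), (188, [194, 115, 41]), (194, [178, 104, 38])]
row [0.0917 0.0029 0.0868] twist 0.001 at [0.5004 0.0973 0.387 ] yaw 1.33
```

>>> drive_tool:
  moves: "0.04 0.0025 0 0 1;0.08 0.0025 0 0 1;0.0977 0.0025 0.01 0 1;0.0977 0.0025 0.04 0 1;0.0977 0.0025 0.07 0 1;0.0977 0.0025 0.1 0 1;0.0977 0.0025 0.12 0 1;0.0977 0.0025 0.132 0 1;0.0977 0.0025 0.135 0 1;0.0977 0.0025 0.135 0 1;0.0977 0.0025 0.135 0 1"

```text
time: 44.68
ee_pos: [0.5986, 0.0969, 0.2538]
ee_rot: [3.141, 0.038, 0.002]
ft_force: [-0.1, -0.1, -1.5]
width: 0.0536
gripper_force: 44.2
```

```bash
python3 - <<'E'
from h import *
tcprow([.598,.097,.2385],1.3); o,_,_=st(); print(o['ft_force'])
E
```

```text
row [-0.0006 -0.0002  0.0153] twist 0.002 at [0.5986 0.0969 0.2538] yaw 1.37
[-0.0682 -0.0585 -1.4704]
```

>>> drive_tool:
  moves: "0 0 0.004 0 1;0 0 0.008 0 1;0 0 0.011 0 1;0 0 0.013 0 1;0 0 0.0145 0 1;0 0 0.0145 0 1;0 0 0.0145 0 1"

```text
time: 45.27
ee_pos: [0.5984, 0.0963, 0.2383]
ee_rot: [3.141, 0.037, -0.0]
ft_force: [0.6, 0.2, -3.4]
width: 0.0534
gripper_force: 44.2
```

>>> drive_tool:
  moves: "0 0 0.0007 0 1;0 0 0.0013 0 1;0 0 0.002 0 1;0 0 0.002 0 1"

```text
time: 45.6
ee_pos: [0.5984, 0.0963, 0.2372]
ee_rot: [3.141, 0.037, 0.001]
ft_force: [-2.6, -0.1, 7.8]
width: 0.0535
gripper_force: 45.5
```

>>> drive_tool:
  moves: "0 0 -0.0005 0 0.9;0 0 -0.0005 0 0.27;0 0 -0.0005 0 0.27;0 0 -0.0005 0 0.27;0 0 -0.0005 0 0.27;0 0 -0.0005 0 0.27;0 0 -0.01 0 0.27;0 0 -0.02 0 0.27;0 0 -0.04 0 0.27;0 0 -0.07 0 0.27;0 0 -0.1 0 0.27;0 0 -0.13 0 0.27"

```text
time: 46.6
ee_pos: [0.5981, 0.0963, 0.3688]
ee_rot: [3.141, 0.037, 0.001]
ft_force: [0.4, 0.3, 0.3]
width: 0.0625
gripper_force: 0.0
```

>>> drive_tool:
  moves: "-0.1 0.06 -0.03 0 0;-0.1 0.06 -0.03 0 0;-0.1 0.06 -0.03 0 0;-0.1 0.06 -0.03 0 0;-0.1 0.06 -0.03 0 0;-0.1 0.06 -0.03 0 0"

```text
time: 47.1
ee_pos: [0.5001, 0.034, 0.3973]
ee_rot: [3.141, 0.036, 0.003]
ft_force: [-0.2, 0.6, 0.5]
width: 0.0851
gripper_force: 0.0
```

```bash
python3 - <<'E'
from h import *
d=snap('wrist','w30'); o,p,Rm=st(); print(o['time'],p,o['ft_force']); im=d['image']; f=im.astype(float)+1
s=(f.max(2)-f.min(2))/f.max(2)
# tins: bright, low saturation against the wood
m=((s<.45)&(f.max(2)>90)).astype(np.uint8)*255
for nm,mm,z in (('light',m,.075),('dark',((f.max(2)<41)*255).astype(np.uint8),.05)):
    mm=cv2.morphologyEx(mm,cv2.MORPH_OPEN,np.ones((5,5)))
    for c in cv2.findContours(mm,cv2.RETR_EXTERNAL,cv2.CHAIN_APPROX_NONE)[0]:
        r=cv2.minAreaRect(c)
        if 500<cv2.contourArea(c)<6000: print(nm,np.array(r[0]),r[1],onz(d,*r[0],z),[onz(d,*q,z)[:2].round(3).tolist() for q in cv2.boxPoints(r)])
E
```

```text
47.15 [0.5004 0.0343 0.3968] [0.6915 0.03   1.256 ]
light [476.5 407.5] (40.99999237060547, 22.999996185302734) [ 0.2653 -0.1875  0.075 ] [[0.249, -0.168], [0.28, -0.162], [0.281, -0.207], [0.25, -0.213]]
light [ 82.  407.5] (23.0, 42.0) [0.2553 0.243  0.075 ] [[0.271, 0.263], [0.272, 0.218], [0.24, 0.222], [0.239, 0.269]]
light [202.   81.5] (51.0, 72.0) [0.5927 0.0981 0.075 ] [[0.611, 0.126], [0.612, 0.069], [0.573, 0.069], [0.572, 0.129]]
light [522.5  54.5] (55.0, 73.0) [ 0.6187 -0.1577  0.075 ] [[0.638, -0.125], [0.639, -0.182], [0.599, -0.192], [0.598, -0.133]]
light [362.   52.5] (55.0, 76.0) [ 0.6172 -0.0299  0.075 ] [[0.636, 0.001], [0.637, -0.058], [0.597, -0.063], [0.596, -0.001]]
dark [209. 129.] (40.0, 46.0) [0.5537 0.0989 0.05  ] [[0.571, 0.119], [0.572, 0.077], [0.536, 0.078], [0.535, 0.121]]
dark [351.5 103.5] (43.0, 47.0) [ 0.579  -0.0299  0.05  ] [[0.597, -0.008], [0.598, -0.049], [0.561, -0.053], [0.56, -0.01]]
dark [496.601  104.0308] (62.20030975341797, 43.993473052978516) [ 0.5815 -0.1602  0.05  ] [[0.563, -0.134], [0.601, -0.13], [0.599, -0.185], [0.562, -0.192]]
```

```bash
python3 - <<'E'
from h import *
d=snap('top'); im=d['image'].astype(int); g=((im[...,1]>im[...,0]+15)&(im[...,1]>im[...,2]+8)).astype(np.uint8)*255; g[:,:90]=0
for c in cv2.findContours(g,cv2.RETR_EXTERNAL,cv2.CHAIN_APPROX_NONE)[0]:
    if cv2.contourArea(c)>100: print(cv2.boundingRect(c))
print(arm.job_done())
E
```

```text
(104, 180, 53, 7)
(105, 159, 52, 9)
(104, 139, 57, 12)
the job is handed in; nothing more can be done
None
```

The job is handed in: all three plates stand in the rack, both tins rest on their chocks, and the spare lies in the left lane on a chock of its own (it was knocked aside in its tray mid-run, so I found it again first).

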